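# Free the keeper and load the probe block

### The arm

A 6-joint arm with a two-finger parallel gripper is mounted at the origin on the work surface. World frame = base frame: x ahead of the robot, y to its left, z up, the work surface at z = 0. Lengths are in m, angles in rad, forces in N, time in s.
With the tool pointing down it reaches from about 0.25 to 0.8 m from the base axis. Payload 8.5 kg.
Tool frame: the origin (TCP) lies at the very end of the fingers, on their centre line; the grasp point (between the pads) lies 19 mm behind it; z points along the fingers, y is the line along which they close (so a half turn about z gives the same grasp; the last joint's range is limited). The gripper opens to 85 mm and grips with 20 to 120 N. Pads are 22 mm wide; open, the fingers measure 114 mm over their backs; the gripper's body (76 mm by 85 mm) begins 54 mm behind the grasp point. The pads swing forward as they close: fully open they stand 13 mm farther back than shut.
Start: joints at [-1.121, 0.238, -0.013, 1.319, 0, 1.571], TCP at [0.228, -0.473, 0.231] pointing down, gripper open.
Joint ranges: [-2.66, 2.66], [-1.03, 1.9], [-1.14, 1.46], [-1.82, 2.27], [-1.45, 1.34], [-3.14, 3.14]. Speed limits (rad/s): [2.22, 2.22, 2.79, 3.14, 3.14, 3.14].

### API

Orientations are given as a unit quaternion [w, x, y, z].
In Python, from cell import * gives the robot as it stands.
- The arm moves only by the tool play_rows, never from a script. Its argument "moves" is a list of rows, each an object with "travel": the shift along the tool's x, y, z normalised to -1 to 1, where 1 is 10 cm, a list of three; "dr": the turn, a rotation vector about the tool's x, y, z normalised to -1 to 1, where 1 is 90 degrees, a list of three; "claw": the opening, from 0 (shut) to 1 (fully open). In form: [{"travel": [x, y, z], "dr": [rx, ry, rz], "claw": claw}, ...]. A call has 1 to 20 rows; each row shifts and turns the commanded pose from where the row before left it, along the tool's axes as they then stand; what a row does not reach is not made up. A row lasts 1/10 s, in which the tool goes at most 50 mm and 8.59 degrees, less where a joint would pass 70% of its speed; a pose out of reach is approached as far as the arm can. A call with a number of a shift or a turn outside -1 to 1 is refused whole. A call with a gripper value outside its range is refused whole. The fingers move at their own pace and stop on an object; "grip_force" is the grip in N (left out, the last holds). Time passes only in rows, so rows that do not move let the fingers close. It gives the time, the measured TCP pose, the force, the opening and the grip force at its end, in the units of the state.
- read_state(): the state, without advancing time (a new reading comes with each control period).
- get_image(name): name is "scene" or "side" or "wrist"; returns a dict with "pixels" (480x640x3 uint8, red, green, blue), "fx", "fy", "cx", "cy" (pixels), "R" (3x3) and "t" (3): a world point X has camera coordinates R X + t; the wrist camera has in their place "hand_eye" (4x4, takes a point from camera to tool coordinates, whose origin is the TCP and whose axes are the flange's). Camera axes: x right, y down, z forward; pixel columns grow to the right and rows downward; lengths in m; the calibration is good to about 2 mm. A picture is of the moment at which its call begins: read the wrist's pose just before it. There is no depth.
- finish_job(): hands the job in; it is judged then, once.
The state is a dict: "time": time; "joint_pos": joint angles; "joint_velocities": joint speeds; "joint_torque": joint torques, N m; "position": TCP position; "ee_rot": TCP orientation; "wrist_force": force on the tool from outside, world axes, zero at the start; "torque": the same for the moment, N m; "opening": finger opening in m; "grip_force": force on a finger pad.
Only numpy, scipy, OpenCV 4.12 (cv2) and the standard library are available. Lean on these libraries where they do the work, as an engineer would, in place of code of your own. Each camera call takes 0.05 s, during which the arm holds its last target. There are 200 camera calls.

### The job

Get the microscope's probe block ready: set the pry bar on the fulcrum with its tip under the keeper's lip and lever the tight keeper out of its clips, then lay the keeper flat in the grey tray. After that lay every probe on the bench in a V-rail of its own and push it along until its end touches the end stop, and only then drive the locking pin fully down with the mallet (never with the fingers or the pry bar). Finish with the pry bar and the mallet back on the black mat, and leave the other things on the bench where they are.

Things in the scene. Friction and masses are not known exactly. Their poses are not given: they have to be found in the camera images.
- block: Aluminium probe block, fixed; base 135 x 300 x 12 mm, x from -60 to 75, y from -150 to 150. Origin on the bench; x runs along the V-rails to the end stop, y along the keeper, z up (block frame, mm). Posts at y = -98 to -78 and 78 to 98 carry the keeper, underside at z = 75. Clip housings on the -y post reach x = +-40, z = 84; lugs round the keeper's +y end, top z = 81.
- rail (a point): Where a probe's centre lies when in the middle V-rail with its end on the stop: block (10, 0, 55). Three such rails at y = -42, 0, 42, free space beside each: 90 degree grooves along x, from x = -45 to the stop; edges 50 mm high, the pair 21 mm wide. The dark stop wall has its face at x = 55, its top at z = 61.
- keeper: Flat steel bar 208 x 40 x 8 mm, long along its y, about 0.2 kg, across the block. Origin: centre of its underside. Sprung clips pinch its sides near its -y end (about 17 N to slip out). Once that end is raised by about 6 mm it snaps free: the clip noses spring in under it and hold the end some 6 mm up, loose; it can then be lifted off by its 40 mm width.
- keeper_lip (a point): Underside of the keeper's free lip, 15 mm of which overhangs the -y post (this point is 1 mm from the end edge, at mid width). The bar's tip goes under here; space under the lip is free.
- fulcrum: The fulcrum: a fixed steel roller (radius 7.5 mm, 36 mm long along the block's x) at block y = -136, its top line at z = 67.5, so 23 mm beyond the lip's edge and 7.5 mm lower than the lip's underside. Origin: middle of its axis, 7.5 mm below the top line.
- bar: The pry bar, about 0.16 kg: grey handle 90 x 24 x 14 mm and steel blade 100 x 18 x 5 mm, both centred on one axis, which is x; the blade points to +x. Origin: underside of the handle, at the joint of handle and blade (the axis is 7 mm higher). Lies flat on the mat. Either flat side will do.
- bar_grip (a point): Point on the bar's axis near its centre of mass, in the handle, 122 mm behind the tip; grip across the 24 mm width.
- mallet: The mallet, about 0.26 kg: white block head 40 x 40 x 60 mm (60 along z) with a handle 16 x 16 x 110 mm sticking out to -x, 30 mm above the head's lower face. Origin: centre of the head's lower face. It stands on that face on the mat.
- mallet_grip (a point): Point on the mallet's handle axis, 60 mm from the head's centre, 40 mm clear of the head.
- mallet_head (a point): Centre of the mallet's head.
- tool_mat: Black rubber mat for the two tools, 200 x 240 x 3 mm, fixed. Origin: centre of its underside; x and y along its sides.
- tray: Grey open tray for the keeper, 250 (x) x 125 (y) x 28 mm, wall and floor 4 mm, fixed. Origin: centre of its underside.
- lock_pin (a joint): How far the locking pin is driven down: 0 as found, 0.012 m fully down. Stiff (about 5 to 7 N) and stays where it is left.
- pin_top (a point): Centre of the top of the locking pin's head (steel, 18 mm across), at block y = 130, 93 mm above the bench at first, 81 mm when fully down; its square housing's top is at 72 mm.
- probe0: A probe: eight-sided steel rod, 18 mm across flats, 90 mm long, both ends alike, about 0.07 kg. Origin: its centre, on its long axis, which is x. In a rail its axis is at block z = 55; with its end on the stop its centre is at block x = 10. May be absent.
- probe1: A probe: eight-sided steel rod, 18 mm across flats, 90 mm long, both ends alike, about 0.07 kg. Origin: its centre, on its long axis, which is x. In a rail its axis is at block z = 55; with its end on the stop its centre is at block x = 10. May be absent.
- probe2: A probe: eight-sided steel rod, 18 mm across flats, 90 mm long, both ends alike, about 0.07 kg. Origin: its centre, on its long axis, which is x. In a rail its axis is at block z = 55; with its end on the stop its centre is at block x = 10. May be absent.
- flask: Bystander: clear culture flask with orange cap, 130 x 75 x 34 mm.
- remote: Bystander: small remote control, 85 x 40 x 8 mm.
- slide_box: Bystander: box of slides, 85 x 60 x 45 mm.
- dish: Bystander: closed petri dish, 62 mm across, 15 mm high.
- reagent: Bystander: amber bottle, 52 mm across, 100 mm high.
- marker: Bystander: marker pen, 110 x 11 x 11 mm.
Not all that is in view belongs to the job. There is more than one size of the bar; the one meant has the size given above.

How it is judged:
By the outcome, as a careful person would: the job done as asked, in the order asked, and still so for the second after the job is handed in, with the robot touching nothing.
Of probe0, probe1, probe2 only 2 to 3 are there at a start; the rules pass over those that are not, and their reading is None.
At some moment in a run one of bar, mallet may be knocked a few centimetres aside while the robot is not near it.
Once in a run the grip may slacken for a moment while it holds something.
It also fails if it takes over 208 s, if anything falls off the work surface, if the arm or the gripper's body presses on something with over 40 N, if the wrist force passes 120 N, or if a joint passes its speed limit or range.

## Working session

There is one attempt and no reset: what is moved stays moved. The work goes in short steps, Python scripts to look and compute and a tool call to move; the robot and the scene stay as the last step left them, time stands still between calls to the robot, and variables do not carry over. Pictures are saved under pics/ and viewed, at most 14 in all, crops included, and the job is handed in when it is done.

Besides the shell and the picture viewer there is one more tool, called in YAML: its name, and indented under it one key for each argument. play_rows: Moves the arm, as the interface text tells. Its arguments: {"type":"object","properties":{"moves":{"type":"array","items":{"type":"object","properties":{"travel":{"type":"array","items":{"type":"number","minimum":-1,"maximum":1}},"dr":{"type":"array","items":{"type":"number","minimum":-1,"maximum":1}},"claw":{"type":"number"}}}},"grip_force":{"type":"number"}},"required":["moves"]}

```bash
ls; mkdir -p pics; python3 - <<'E'
from cell import *
import cv2,numpy as np
s=read_state();print(s)
for n in("scene","side","wrist"):
    d=get_image(n);cv2.imwrite(f"pics/{n}0.png",d["pixels"][:,:,::-1])
    print(n,{k:(np.round(v,4).tolist() if k!="pixels" else 0) for k,v in d.items()})
E
```

```text
pics
{'time': 0.0, 'joint_pos': array([-1.12101182e+00,  2.38745577e-01, -1.42473255e-02,  1.31920384e+00,
       -2.54708163e-05,  1.57078800e+00]), 'joint_velocities': array([ 0.00126821, -0.00019124, -0.00063913,  0.00197886, -0.00144422,
        0.00041928]), 'joint_torque': array([ 2.76657745e-03, -5.38784945e+01,  3.46439409e+01,  1.82788563e-02,
        5.83037217e-05, -2.16655656e-05]), 'position': array([ 0.22806743, -0.47241333,  0.23069879]), 'ee_rot': array([-6.79733524e-04,  9.74816970e-01,  2.23005346e-01, -1.68558589e-04]), 'wrist_force': array([-0.77735785,  0.40182638, -0.07674635]), 'torque': array([ 0.00121371, -0.02148405,  0.00215205]), 'grip_force': 0.0, 'opening': 0.08522280955876214}
scene {'pixels': 0, 'fx': 497.4028, 'fy': 497.4028, 'cx': 322.6793, 'cy': 238.1284, 'R': [[0.3797, 0.9251, 0.0031], [0.7496, -0.3057, -0.587], [-0.5421, 0.2252, -0.8096]], 't': [-0.176, -0.3678, 1.6506]}
side {'pixels': 0, 'fx': 621.005, 'fy': 621.005, 'cx': 321.4198, 'cy': 241.2645, 'R': [[-0.7525, -0.6585, -0.0013], [-0.4455, 0.5106, -0.7354], [0.485, -0.5529, -0.6776]], 't': [0.4048, 0.2917, 1.236]}
wrist {'pixels': 0, 'fx': 390.7318, 'fy': 390.7318, 'cx': 317.5542, 'cy': 236.2069, 'hand_eye': [[-0.0003, -0.9544, -0.2985, 0.0769], [1.0, -0.0003, -0.0002, -0.0007], [0.0001, -0.2985, 0.9544, -0.142], [0.0, 0.0, 0.0, 1.0]]}
```

View pics/scene0.png

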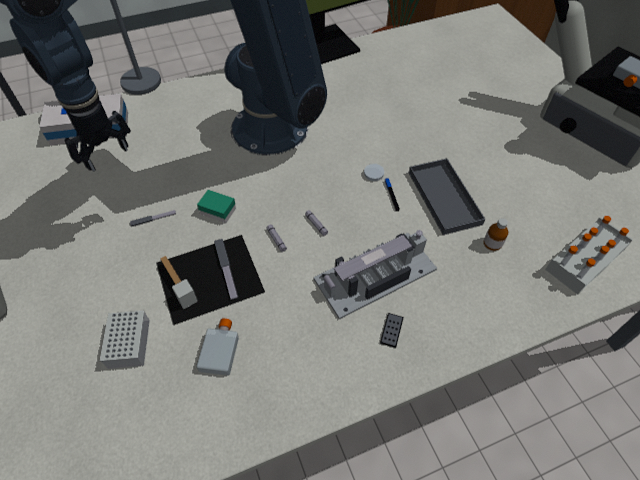

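View pics/side0.png

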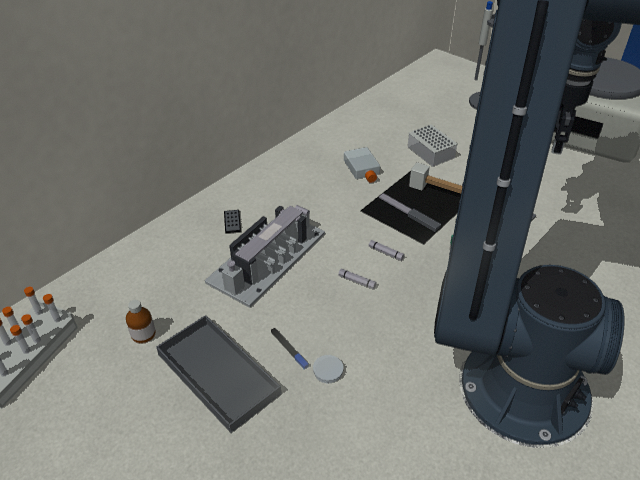

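Candidates for the bar: the one on the mat (226,268), and a smaller one off the mat (153,217). Two probes show, at (276,237) and (316,222). I'll check with enlarged crops.

```bash
cat > h.py <<'E'
from cell import *
import cv2,numpy as np
from scipy.spatial.transform import Rotation as Ro
def cam(n):
    if n=="wrist":
        s=read_state();d=get_image(n)
        q=s["ee_rot"];Rt=Ro.from_quat([q[1],q[2],q[3],q[0]]).as_matrix()
        T=np.eye(4);T[:3,:3]=Rt;T[:3,3]=s["position"];W=np.linalg.inv(T@np.array(d["hand_eye"]))
        d["R"],d["t"]=W[:3,:3],W[:3,3]
    else: d=get_image(n)
    d["R"]=np.array(d["R"]);d["t"]=np.array(d["t"]);return d
def save(d,fn): 
    cv2.imwrite(fn+".png",d["pixels"][:,:,::-1]); np.savez(fn+".npz",**{k:v for k,v in d.items() if k!="pixels"})
def load(fn): return dict(np.load(fn+".npz"))
def bp(d,u,v,z):
    r=d["R"].T@np.array([(u-d["cx"])/d["fx"],(v-d["cy"])/d["fy"],1]);c=-d["R"].T@d["t"]
    return c+r*(z-c[2])/r[2]
def pj(d,X):
    p=d["R"]@np.array(X)+d["t"];return np.round([d["fx"]*p[0]/p[2]+d["cx"],d["fy"]*p[1]/p[2]+d["cy"]],1)
def tri(d1,p1,d2,p2):
    P=[np.diag([1,1,1.])@np.array([[d["fx"],0,d["cx"]],[0,d["fy"],d["cy"]],[0,0,1]])@np.c_[d["R"],d["t"]] for d in(d1,d2)]
    X=cv2.triangulatePoints(P[0],P[1],np.array(p1,float).reshape(2,1),np.array(p2,float).reshape(2,1));return (X[:3]/X[3]).ravel()
def crop(fn,x0,y0,x1,y1,k,out):
    im=cv2.imread(fn+".png")[y0:y1,x0:x1];im=cv2.resize(im,None,fx=k,fy=k,interpolation=cv2.INTER_CUBIC)
    for i in range(x0-x0%10+10,x1,10):
        cv2.line(im,((i-x0)*k,0),((i-x0)*k,8 if i%50 else 20),(0,255,255),1)
        if i%50==0: cv2.putText(im,str(i),((i-x0)*k+2,20),0,.45,(0,255,255),1)
    for i in range(y0-y0%10+10,y1,10):
        cv2.line(im,(0,(i-y0)*k),(8 if i%50 else 20,(i-y0)*k),(0,255,255),1)
        if i%50==0: cv2.putText(im,str(i),(22,(i-y0)*k+5),0,.45,(0,255,255),1)
    if out: cv2.imwrite(out,im)
    return im
E
python3 - <<'E'
from h import *
for n in("scene","side"): save(cam(n),"pics/"+n)
crop("pics/scene",300,210,450,322,5,"pics/c1.png")
crop("pics/scene",125,190,285,310,5,"pics/c2.png")
E
```

```text
(no output)
```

View pics/c1.png

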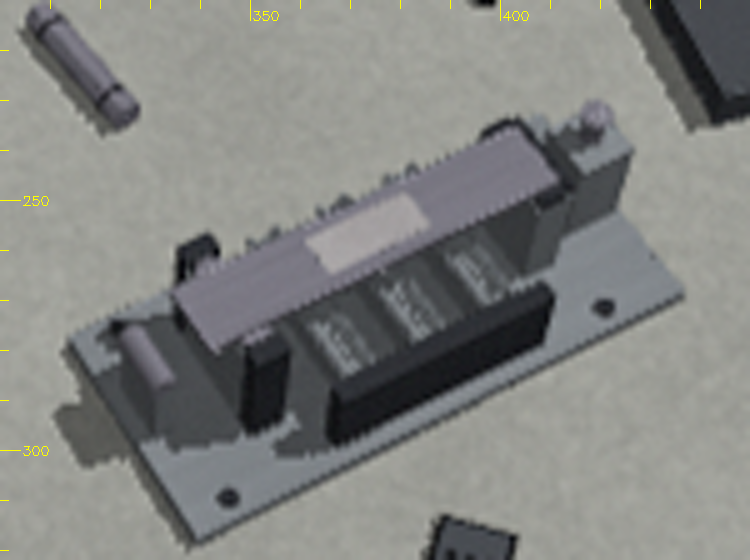

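View pics/c2.png

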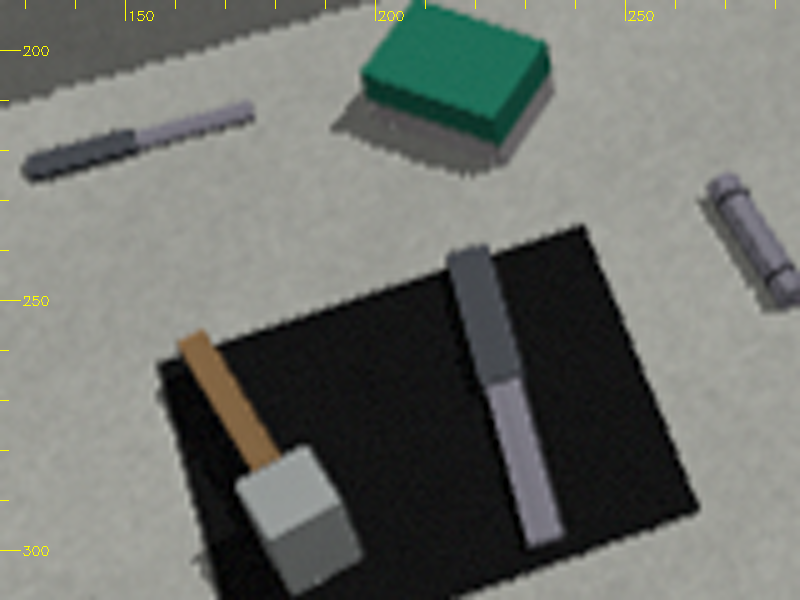

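Crop 1: the keeper's top corners are (335,268.5), (344,280), (413,246) and (402.5,235). The fulcrum is at (324,276)-(334,287), the pin at (419,233), and the base corners at (313.5,278), (339,317) and (436.5,267). Crop 2: the bar on the mat has its handle end at about (218,241), joint at (225,266) and tip at (233.5,298). The other bar is shorter, at (130–175, 211–223).

```bash
python3 - <<'E'
from h import *
from scipy.optimize import least_squares
s=load("pics/scene");e=load("pics/side")
pts=[((-60,-150,12),(313.5,278)),((75,-150,12),(339,317.5)),((75,150,12),(436.5,267.5)),((-20,-113,83),(335,268.5)),((20,-113,83),(344,280)),((20,95,83),(413,246)),((-20,95,83),(402.5,235)),((0,130,93),(419,232))]
def w(p,b): c,sn=np.cos(p[2]),np.sin(p[2]);return [p[0]+(c*b[0]-sn*b[1])/1e3,p[1]+(sn*b[0]+c*b[1])/1e3,b[2]/1e3]
f=lambda p:np.ravel([pj(s,w(p,b))-u for b,u in pts])
p0=bp(s,375,275,.05);ang=np.arctan2(*(bp(s,436.5,267.5,.012)-bp(s,339,317.5,.012))[[1,0]])-np.pi/2
def f(p):
    o=[]
    for b,u in pts:
        q=s["R"]@np.array(w(p,b))+s["t"];o+=[s["fx"]*q[0]/q[2]+s["cx"]-u[0],s["fy"]*q[1]/q[2]+s["cy"]-u[1]]
    return np.array(o)
r=least_squares(f,[p0[0],p0[1],ang],loss="soft_l1");p=r.x;print("block",p,np.degrees(p[2]));print(np.round(f(p).reshape(-1,2),1))
np.save("block.npy",p)
print("side proj pin",pj(e,w(p,(0,130,93))),"fulc",pj(e,w(p,(0,-136,67.5))))
for n,b in dict(rail0=(10,0,55),lip=(0,-112,75),fulc=(0,-136,67.5),pin=(0,130,93)).items(): print(n,np.round(w(p,b),4))
for n,u,z in [("barend",(218.5,241.5),.017),("joint",(225.3,266),.017),("tip",(233.5,298),.0125),("mh1",(163,257.5),.041),("mhead",(183,290),.063),("mat a",(156.5,262),.003),("mat b",(241,235),.003),("mat c",(264,292),.003),("sm a",(130,223),.01),("smb",(175,211),.01),
 ("p1a",(269,227),.009),("p1b",(284,248),.009),("p2a",(308.5,213),.009),("p2b",(325,232),.009),("tray1",(410,163),.028),("tray2",(446,159),.028),("tray3",(484,219),.028),("tray4",(446,232),.028)]: print(n,np.round(bp(s,*u,z),3))
E
```

```text
block [0.64302121 0.07321335 0.13130228] 7.523066596784887
[[-0.1 -0.4]
 [ 1.2  0.8]
 [ 0.9 -0.1]
 [-0.9 -0.3]
 [-1.5  0.3]
 [-0.8 -0.4]
 [ 0.6 -0.4]
 [ 0.3  0.3]]
side proj pin [230.6 262.9] fulc [300.5 207.6]
rail0 [0.6529 0.0745 0.055 ]
lip [ 0.6577 -0.0378  0.075 ]
fulc [ 0.6608 -0.0616  0.0675]
pin [0.626  0.2021 0.093 ]
barend [ 0.401 -0.282  0.017]
joint [ 0.485 -0.286  0.017]
tip [ 0.583 -0.293  0.012]
mh1 [ 0.415 -0.43   0.041]
mhead [ 0.545 -0.402  0.063]
mat a [ 0.394 -0.453  0.003]
mat b [ 0.393 -0.217  0.003]
mat c [ 0.59  -0.215  0.003]
sm a [ 0.24  -0.495  0.01 ]
smb [ 0.245 -0.368  0.01 ]
p1a [ 0.4   -0.137  0.009]
p1b [ 0.484 -0.122  0.009]
p2a [ 0.395 -0.016  0.009]
p2b [0.476 0.002 0.009]
tray1 [0.344 0.337 0.028]
tray2 [0.371 0.447 0.028]
tray3 [0.615 0.425 0.028]
tray4 [0.614 0.304 0.028]
```

```bash
cat >> h.py <<'E'
BP=np.load("block.npy")
def w(b,p=None):
    p=BP if p is None else p
    c,sn=np.cos(p[2]),np.sin(p[2]);return np.array([p[0]+(c*b[0]-sn*b[1])/1e3,p[1]+(sn*b[0]+c*b[1])/1e3,b[2]/1e3])
def inb(X): 
    c,sn=np.cos(BP[2]),np.sin(BP[2]);d=np.array(X[:2])-BP[:2];return np.round([1e3*(c*d[0]+sn*d[1]),1e3*(-sn*d[0]+c*d[1]),1e3*X[2]],1)
def down(yaw,pitch=0): # pitch>0: tool x axis dips
    a=np.radians(yaw);c,s=np.cos(a),np.sin(a)
    return np.array([[c,s,0],[s,-c,0],[0,0,-1.]])@Ro.from_euler("y",-pitch,degrees=True).as_matrix()
def curR():
    q=read_state()["ee_rot"];return Ro.from_quat([q[1],q[2],q[3],q[0]]).as_matrix()
def st():
    s=read_state();R=curR();print("t%.1f"%s["time"],"pos",np.round(s["position"],4),"yaw %.1f"%np.degrees(np.arctan2(R[1,0],R[0,0])),"xdip %.1f"%np.degrees(np.arcsin(-R[2,0])),"F",np.round(s["wrist_force"],1),"T",np.round(s["torque"],2),"op %.4f g %.1f"%(s["opening"],s["grip_force"]),"blk",inb(s["position"]));return s
def go(pos,yaw,pitch=0):
    s=st();R=curR();Rt=down(yaw,pitch)
    rv=Ro.from_matrix(R.T@Rt).as_rotvec(degrees=True)/90;n=max(1,int(np.ceil(np.linalg.norm(rv)/.095)))
    d=(np.array(pos)-s["position"]);t=Rt.T@d*10;print("turn tot",np.round(rv,4),"= %d x"%n,np.round(rv/n,4),"; then travel(new frame) tot",np.round(t,3),"or first(old frame)",np.round(R.T@d*10,3))
E
python3 - <<'E'
from h import *
go((.463,-.285,.20),-3.5)
E
```

```text
t0.2 pos [ 0.2282 -0.4726  0.231 ] yaw 25.8 xdip -0.0 F [ 1.   0.4 -0.3] T [-0.01 -0.03  0.05] op 0.0850 g 0.0 blk [-482.8 -486.8  231. ]
turn tot [-4.000e-04  1.000e-04  3.252e-01] = 4 x [-0.0001  0.      0.0813] ; then travel(new frame) tot [ 2.23  -2.016  0.31 ] or first(old frame) [ 2.93  -0.668  0.311]
```

play_rows:
  moves:
    - {"dr":[0,0,0.081],"travel":[0,0,0],"claw":1}
    - {"dr":[0,0,0.081],"travel":[0,0,0],"claw":1}
    - {"dr":[0,0,0.081],"travel":[0,0,0],"claw":1}
    - {"dr":[0,0,0.081],"travel":[0,0,0],"claw":1}
    - {"dr":[0,0,0],"travel":[0.318,-0.288,0.044],"claw":1}
    - {"dr":[0,0,0],"travel":[0.318,-0.288,0.044],"claw":1}
    - {"dr":[0,0,0],"travel":[0.318,-0.288,0.044],"claw":1}
    - {"dr":[0,0,0],"travel":[0.318,-0.288,0.044],"claw":1}
    - {"dr":[0,0,0],"travel":[0.318,-0.288,0.044],"claw":1}
    - {"dr":[0,0,0],"travel":[0.318,-0.288,0.044],"claw":1}
    - {"dr":[0,0,0],"travel":[0.318,-0.288,0.044],"claw":1}
    - {"dr":[0,0,0],"travel":[0,0,0],"claw":1}
    - {"dr":[0,0,0],"travel":[0,0,0],"claw":1}

```text
time: 1.55
position: [0.4628, -0.2838, 0.2001]
ee_rot: [-0.0, 1.0, -0.028, -0.0]
wrist_force: [-0.7, -0.6, -0.8]
opening: 0.0858
grip_force: 0.0
```

```bash
python3 - <<'E'
from h import *
st();d=cam("wrist");save(d,"pics/w1");crop("pics/w1",0,0,640,480,1,"pics/w1v.png")
for X in [(.463,-.285,.017),(.583,-.293,.0125)]: print(pj(d,X))
E
```

```text
t1.6 pos [ 0.4628 -0.2838  0.2001] yaw -3.3 xdip 0.1 F [-0.7 -0.6 -0.8] T [-0.04  0.05 -0.  ] op 0.0858 g 0.0 blk [-225.4 -330.4  200.1]
[320.1 207.5]
[321.9  53.9]
```

View pics/w1v.png

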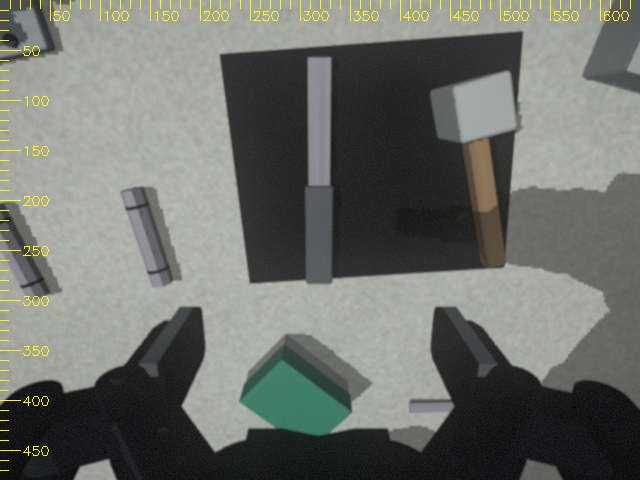

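The wrist view shows the bar vertical in the picture: tip (319,57), joint (319,186), end (318.5,283). The mallet head's top is around (487,105) with its handle down to (493,265). One probe runs (134,189)-(162,286).

```bash
python3 - <<'E'
from h import *
d=load("pics/w1")
t=bp(d,319,57,.0125);j=bp(d,319,186,.017);e=bp(d,318.5,283,.017);print(t,j,e)
u=t-e;u[2]=0;print(np.linalg.norm(u),np.linalg.norm((t-j)[:2]),"yaw",np.degrees(np.arctan2(u[1],u[0])))
u/=np.linalg.norm(u);g=(t-.122*u+j-.022*u+e+.068*u)/3;print("grip",g)
for n,p,z in [("p1a",(134,189),.009),("p1b",(162,286),.009),("mhandle end",(493,265),.041),("mh joint",(477,139),.041)]: print(n,np.round(bp(d,*p,z),4))
go([g[0],g[1],.007],np.degrees(np.arctan2(u[1],u[0])))
E
```

```text
[ 0.58091891 -0.29064614  0.0125    ] [ 0.48146413 -0.28505788  0.017     ] [ 0.39310246 -0.27965063  0.017     ]
0.18813802724503986 0.09961165761126323 yaw -3.3504930998883884
grip [ 0.4598718  -0.28363764  0.0155    ]
p1a [ 0.4865 -0.1258  0.009 ]
p1b [ 0.3947 -0.1339  0.009 ]
mhandle end [ 0.4119 -0.4251  0.041 ]
mh joint [ 0.5144 -0.4053  0.041 ]
t1.6 pos [ 0.4622 -0.2845  0.2003] yaw -3.3 xdip 0.0 F [0.8 0.6 0.2] T [ 0.02 -0.02  0.02] op 0.0856 g 0.0 blk [-226.2 -331.   200.3]
turn tot [-0.0001  0.0005  0.0001] = 1 x [-0.0001  0.0005  0.0001] ; then travel(new frame) tot [-0.023 -0.008  1.933] or first(old frame) [-0.022 -0.007  1.933]
```

play_rows:
  moves:
    - {"travel":[-0.022,-0.007,0.45],"dr":[0,0,0],"claw":1}
    - {"travel":[0,0,0.45],"dr":[0,0,0],"claw":1}
    - {"travel":[0,0,0.45],"dr":[0,0,0],"claw":1}
    - {"travel":[0,0,0.3],"dr":[0,0,0],"claw":0.6}
    - {"travel":[0,0,0.2],"dr":[0,0,0],"claw":0.6}
    - {"travel":[0,0,0.11],"dr":[0,0,0],"claw":0.6}
    - {"travel":[0,0,0],"dr":[0,0,0],"claw":0}
    - {"travel":[0,0,0],"dr":[0,0,0],"claw":0}
    - {"travel":[0,0,0],"dr":[0,0,0],"claw":0}
    - {"travel":[0,0,0],"dr":[0,0,0],"claw":0}
    - {"travel":[0,0,0],"dr":[0,0,0],"claw":0}
    - {"travel":[0,0,0],"dr":[0,0,0],"claw":0}
  grip_force: 80

```text
time: 2.8
position: [0.4608, -0.2844, 0.0056]
ee_rot: [0.001, 1.0, -0.03, 0.001]
wrist_force: [-2.8, -1.5, 7.0]
opening: 0.0217
grip_force: 79.5
```

play_rows:
  moves:
    - {"travel":[0,0,-0.2],"dr":[0,0,0],"claw":0}
    - {"travel":[0,0,-0.4],"dr":[0,0,0],"claw":0}
    - {"travel":[0,0,-0.4],"dr":[0,0,0],"claw":0}
    - {"travel":[0,0,-0.4],"dr":[0,0,0],"claw":0}
    - {"travel":[0,0,0],"dr":[0,0,0],"claw":0}
    - {"travel":[0,0,0],"dr":[0,0,0],"claw":0}

```text
time: 3.4
position: [0.4607, -0.284, 0.1454]
ee_rot: [0.001, 1.0, -0.029, 0.001]
wrist_force: [-0.3, 0.6, -1.9]
opening: 0.0217
grip_force: 78.9
```

```bash
python3 - <<'E'
from h import *
st();d=cam("wrist");save(d,"pics/w2")
# target: tip at block (0,-120) hovering, i.e. grip at y=-242
print(w((0,-250,0)))
go([*w((0,-255,0))[:2],.145],97.5,0)
E
```

```text
t3.4 pos [ 0.4607 -0.284   0.1454] yaw -3.4 xdip -0.1 F [-0.3  0.6 -1.9] T [ 0.04  0.02 -0.01] op 0.0217 g 78.9 blk [-227.5 -330.3  145.4]
[ 0.67575254 -0.17463471  0.        ]
t3.5 pos [ 0.46   -0.2836  0.1442] yaw -3.4 xdip 0.0 F [ 0.  -0.2 -1.7] T [ 0.01  0.06 -0.  ] op 0.0218 g 78.9 blk [-228.2 -329.8  144.2]
turn tot [-1.0000e-04 -0.0000e+00 -1.1209e+00] = 12 x [-0.     -0.     -0.0934] ; then travel(new frame) tot [ 0.749  2.282 -0.008] or first(old frame) [ 2.099 -1.166 -0.008]
```

View pics/w2.png

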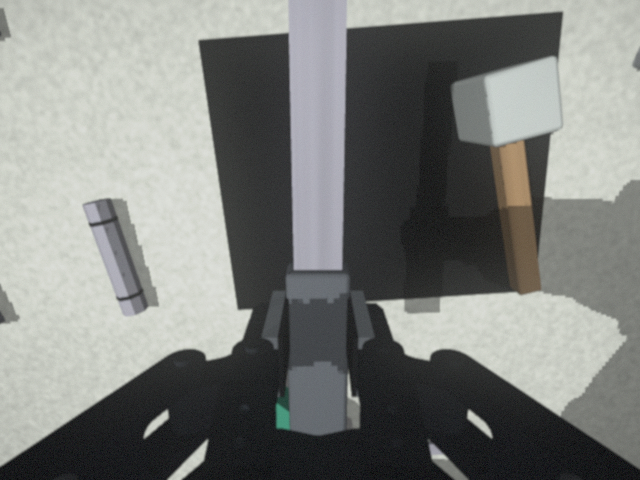

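play_rows:
  moves:
    - {"travel":[0,0,0],"dr":[0,0,-0.0934],"claw":0}
    - {"travel":[0,0,0],"dr":[0,0,-0.0934],"claw":0}
    - {"travel":[0,0,0],"dr":[0,0,-0.0934],"claw":0}
    - {"travel":[0,0,0],"dr":[0,0,-0.0934],"claw":0}
    - {"travel":[0,0,0],"dr":[0,0,-0.0934],"claw":0}
    - {"travel":[0,0,0],"dr":[0,0,-0.0934],"claw":0}
    - {"travel":[0,0,0],"dr":[0,0,-0.0934],"claw":0}
    - {"travel":[0,0,0],"dr":[0,0,-0.0934],"claw":0}
    - {"travel":[0,0,0],"dr":[0,0,-0.0934],"claw":0}
    - {"travel":[0,0,0],"dr":[0,0,-0.0934],"claw":0}
    - {"travel":[0,0,0],"dr":[0,0,-0.0934],"claw":0}
    - {"travel":[0,0,0],"dr":[0,0,-0.0934],"claw":0}
    - {"travel":[0.12,0.38,0],"dr":[0,0,0],"claw":0}
    - {"travel":[0.12,0.38,0],"dr":[0,0,0],"claw":0}
    - {"travel":[0.12,0.38,0],"dr":[0,0,0],"claw":0}
    - {"travel":[0.12,0.38,0],"dr":[0,0,0],"claw":0}
    - {"travel":[0.12,0.38,0],"dr":[0,0,0],"claw":0}
    - {"travel":[0.12,0.38,0],"dr":[0,0,0],"claw":0}
    - {"travel":[0,0,0],"dr":[0,0,0],"claw":0}

```text
time: 5.35
position: [0.6798, -0.1798, 0.1408]
ee_rot: [-0.001, 0.658, 0.753, -0.0]
wrist_force: [0.4, -0.2, -1.9]
opening: 0.0219
grip_force: 83.3
```

```bash
python3 - <<'E'
from h import *
st();d=cam("wrist");save(d,"pics/w3");e=cam("side");save(e,"pics/s3");s=cam("scene");save(s,"pics/sc3")
d2=load("pics/w2")
a=crop("pics/w3",120,0,520,480,1,None);b=crop("pics/s3",210,140,410,300,2,None);c=crop("pics/sc3",240,180,440,320,2,None)
im=np.zeros((600,800,3),np.uint8);im[:480,:400]=a;im[:300,400:]=np.zeros((300,400,3));b=b[:300];im[:b.shape[0],400:]=b;im[300:300+280,400:]=c
cv2.imwrite("pics/m3.png",im)
for n,bq in dict(lipL=(-20,-113,83),lipR=(20,-113,83),fulA=(-18,-136,67.5),fulB=(18,-136,67.5)).items(): print(n,pj(d,w(bq)),pj(e,w(bq)))
E
```

```text
t5.3 pos [ 0.6798 -0.1798  0.1408] yaw 97.7 xdip -0.1 F [ 0.4 -0.2 -1.9] T [-0.08 -0.01 -0.  ] op 0.0219 g 83.3 blk [   3.4 -255.7  140.8]
lipL [264.6 -42.2] [301.6 210.6]
lipR [355.8 -41.9] [288.3 204.8]
fulA [274.5  24.2] [306.4 210.1]
fulB [347.4  24.4] [294.6 205. ]
```

View pics/m3.png

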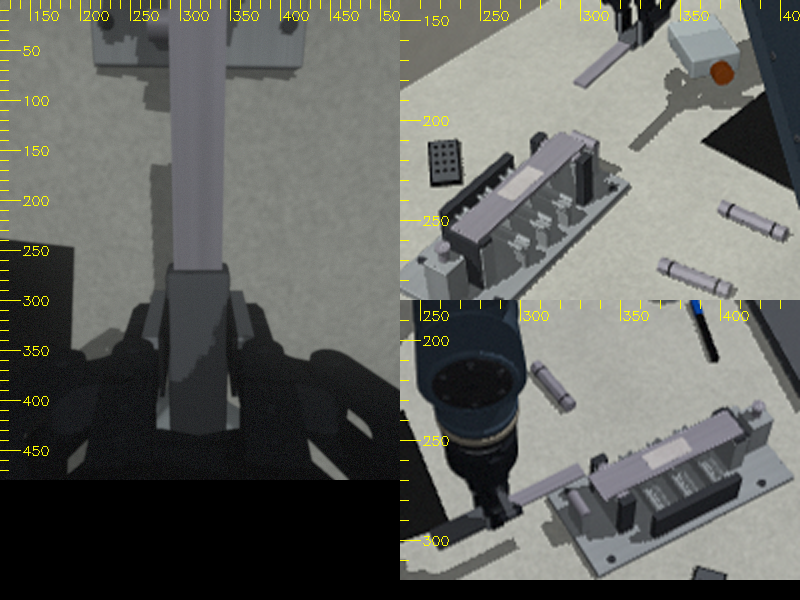

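Wrist: the base's -y edge spans u 213–423 at v≈66, and the fulcrum's left end is at u≈267. The tip is at about side (299.5,182) and scene (330,263.5).

```bash
python3 - <<'E'
from h import *
d=load("pics/w3");e=load("pics/s3");s=load("pics/sc3")
for b in [(-60,-150,12),(75,-150,12),(-60,-150,0),(75,-150,0)]: print(b,pj(d,w(b)))
for p in [(213,66),(423,66)]: print(inb(bp(d,*p,.012)),inb(bp(d,*p,.0)))
X=tri(s,(330,263.5),e,(299.5,182));print("tip",X,inb(X))
# tool-frame points
p=np.array([.6798,-.1798,.1408]);R=down(97.7)
for x in (.02,.022,.024): print(x,pj(d,p+R@np.array([x,0,-.0114])))
print("predtip",pj(s,p+R@np.array([.122,0,-.0044])),pj(e,p+R@np.array([.122,0,-.0044])))
im=cv2.imread("pics/w3.png");cv2.imwrite("pics/c3.png",cv2.resize(im[0:90,190:440],None,fx=3,fy=3))
E
```

```text
(-60, -150, 12) [218.8  67.6]
(75, -150, 12) [429.6  68.1]
(-60, -150, 0) [223.2  69.6]
(75, -150, 0) [424.7  70.1]
[ -63.7 -149.1   12. ] [ -66.6 -147.8    0. ]
[  70.7 -148.8   12. ] [  73.6 -147.4    0. ]
tip [ 0.66042864 -0.06161351  0.1474417 ] [  -0.4 -135.9  147.4]
0.02 [316.6 279.2]
0.022 [316.6 274.1]
0.024 [316.6 268.9]
predtip [332.  264.8] [298.1 182.7]
```

View pics/c3.png

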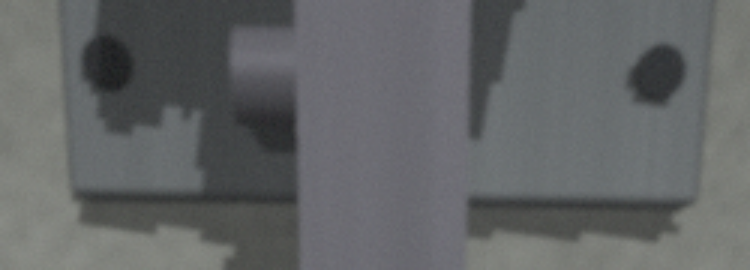

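```bash
python3 - <<'E'
from h import *
from scipy.optimize import least_squares
d=load("pics/w3");s=load("pics/scene")
pts=[(s,(-60,-150,12),(313.5,278)),(s,(75,-150,12),(339,317.5)),(s,(75,150,12),(436.5,267.5)),(s,(-20,-113,83),(335,268.5)),(s,(20,-113,83),(344,280)),(s,(20,95,83),(413,246)),(s,(-20,95,83),(402.5,235)),(s,(0,130,93),(419,232)),
(d,(-60,-150,12),(214.8,63.3)),(d,(75,-150,12),(421.8,67.5)),(d,(-18,-136,60),(266.7,None))]
def f(p):
    o=[]
    for c,b,u in pts:
        q=c["R"]@w(b,p)+c["t"];o+=[c["fx"]*q[0]/q[2]+c["cx"]-u[0],(c["fy"]*q[1]/q[2]+c["cy"]-u[1]) if u[1] else 0]
    return np.array(o)
r=least_squares(f,BP,loss="soft_l1");print(r.x,np.degrees(r.x[2]),inb([*r.x[:2],0]));print(np.round(f(r.x).reshape(-1,2),1).tolist())
np.save("block.npy",r.x)
import h;h.BP=r.x
X=[0,0,0];st()
# pre-insert: bar pitched tip down 6deg; tip at block y=-125, x=0
yaw=np.degrees(r.x[2])+90
def tgt(ytip,ztip,dip):  # axis tip position -> TCP
    R=down(yaw,dip);return w((0,ytip,ztip))-R@np.array([.122,0,-.0044])
np.set_printoptions(suppress=True)
t=tgt(-122,85,6);print(t);go(t,yaw,6)
for a in [(-122,68.5,6),(-104,68.5,6)]: print(a,tgt(*a))
E
```

```text
[0.64087563 0.07432159 0.11547037] 6.615965105494054 [-2.   1.4  0. ]
[[-0.1, -2.0], [0.3, -0.6], [1.1, -0.0], [-1.1, -1.7], [-2.0, -1.0], [-0.5, -0.7], [1.1, -0.8], [0.7, 0.1], [-3.1, 0.3], [1.0, 0.2], [1.2, 0.0]]
t5.5 pos [ 0.6759 -0.1823  0.1422] yaw 97.5 xdip -0.1 F [-0.5  0.1 -0.9] T [-0.   -0.01  0.05] op 0.0216 g 83.3 blk [   5.2 -259.   142.2]
[ 0.66896382 -0.16784653  0.09337658]
t5.5 pos [ 0.6759 -0.1823  0.1422] yaw 97.5 xdip -0.1 F [-0.5  0.1 -0.9] T [-0.   -0.01  0.05] op 0.0216 g 83.3 blk [   5.2 -259.   142.2]
turn tot [-0.0017 -0.0675  0.0101] = 1 x [-0.0017 -0.0675  0.0101] ; then travel(new frame) tot [ 0.202 -0.052  0.47 ] or first(old frame) [ 0.152 -0.048  0.489]
(-122, 68.5, 6) [ 0.66896382 -0.16784653  0.07687658]
(-104, 68.5, 6) [ 0.66688997 -0.1499664   0.07687658]
```

play_rows:
  moves:
    - {"travel":[0.076,-0.024,0.245],"dr":[0,0,0.01],"claw":0}
    - {"travel":[0.076,-0.024,0.245],"dr":[0,0,0],"claw":0}
    - {"travel":[0,0,0],"dr":[0,-0.067,0],"claw":0}
    - {"travel":[0,0,0],"dr":[0,0,0],"claw":0}
    - {"travel":[0,0,0],"dr":[0,0,0],"claw":0}
    - {"travel":[0,0,0],"dr":[0,0,0],"claw":0}
    - {"travel":[0,0,0],"dr":[0,0,0],"claw":0}

```text
time: 6.2
position: [0.6704, -0.1691, 0.096]
ee_rot: [0.039, 0.665, 0.745, -0.034]
wrist_force: [0.3, -0.0, -2.7]
opening: 0.0213
grip_force: 83.4
```

```bash
python3 - <<'E'
from h import *
st();d=cam("wrist");save(d,"pics/w4");st();st();e=cam("side");save(e,"pics/s4");s=cam("scene");save(s,"pics/sc4")
b=crop("pics/s4",260,150,360,225,4,None);c=crop("pics/sc4",280,225,380,300,4,None);a=crop("pics/w4",190,0,440,185,3,None)[:300,:750]
im=np.zeros((600,800,3),np.uint8);im[:300,:400]=b;im[:300,400:]=c;im[300:,:750]=a;cv2.imwrite("pics/m4.png",im)
for q in [(-60,-150,12),(75,-150,12),(-18,-136,67.5),(18,-136,67.5)]: print(pj(d,w(q)))
E
```

```text
t6.2 pos [ 0.6704 -0.1691  0.096 ] yaw 96.5 xdip 6.0 F [ 0.3 -0.  -2.7] T [ 0.11  0.01 -0.01] op 0.0213 g 83.4 blk [   1.3 -245.2   96. ]
t6.2 pos [ 0.6704 -0.1691  0.0959] yaw 96.5 xdip 6.0 F [-0.8 -0.6 -1.5] T [ 0.09  0.05 -0.05] op 0.0215 g 83.4 blk [   1.3 -245.2   95.9]
t6.2 pos [ 0.6704 -0.1691  0.0959] yaw 96.5 xdip 6.0 F [-0.8 -0.6 -1.5] T [ 0.09  0.05 -0.05] op 0.0215 g 83.4 blk [   1.3 -245.2   95.9]
[195.5  60.1]
[461.9  59.5]
[262.9  14.9]
[362.3  14.7]
```

View pics/m4.png

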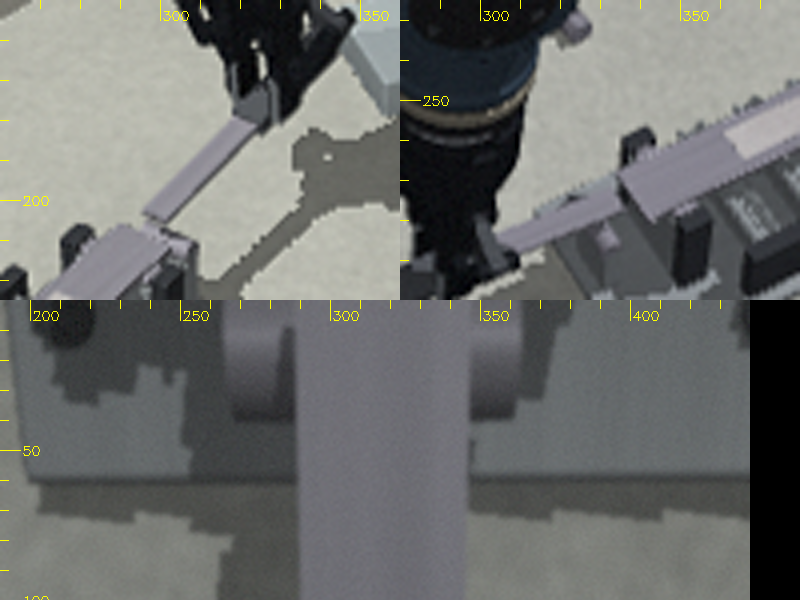

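```bash
python3 - <<'E'
from h import *
s=load("pics/sc4");e=load("pics/s4");X=tri(s,(334.5,275.5),e,(298.5,203.5));print(inb(X))
p=read_state()["position"];R=curR();X=p+R@np.array([.122,0,-.0044]);print("pred tip",inb(X),pj(s,X),pj(e,X))
yaw=96.6
def tgt(x,ytip,ztip,dip): return w((x,ytip,ztip))-down(yaw,dip)@np.array([.122,0,-.0044])
R=down(yaw,6)
a=tgt(0,-124,71.5,6);b=tgt(0,-104,69.5,6);print((R.T@(a-p)*10).round(3),(R.T@(b-a)*10).round(3))
E
```

```text
[   3.4 -126.8   87.6]
pred tip [   1.4 -123.1   87.3] [334.7 274.1] [297.8 204.8]
[ 0.008 -0.013  0.158] [ 0.201 -0.    -0.001]
```

play_rows:
  moves:
    - {"travel":[0.004,-0.013,0.08],"dr":[0,0,0],"claw":0}
    - {"travel":[0.004,0,0.078],"dr":[0,0,0],"claw":0}
    - {"travel":[0,0,0],"dr":[0,0,0],"claw":0}
    - {"travel":[0,0,0],"dr":[0,0,0],"claw":0}
    - {"travel":[0,0,0],"dr":[0,0,0],"claw":0}
    - {"travel":[0.05,0,0],"dr":[0,0,0],"claw":0}
    - {"travel":[0.05,0,0],"dr":[0,0,0],"claw":0}
    - {"travel":[0.05,0,0],"dr":[0,0,0],"claw":0}
    - {"travel":[0.05,0,0],"dr":[0,0,0],"claw":0}
    - {"travel":[0,0,0],"dr":[0,0,0],"claw":0}
    - {"travel":[0,0,0],"dr":[0,0,0],"claw":0}
    - {"travel":[0,0,0],"dr":[0,0,0],"claw":0}

```text
time: 7.55
position: [0.6668, -0.1495, 0.0776]
ee_rot: [0.039, 0.664, 0.745, -0.035]
wrist_force: [0.6, 0.8, -1.4]
opening: 0.0216
grip_force: 83.4
```

```bash
python3 - <<'E'
from h import *
st();p=read_state()["position"];R=curR();X=p+R@np.array([.122,0,-.0044]);print("pred tip",inb(X))
e=cam("side");save(e,"pics/s5");s=cam("scene");save(s,"pics/sc5")
b=crop("pics/s5",270,170,345,220,8,None)[:300,:600];b=crop("pics/s5",270,165,370,240,4,None);c=crop("pics/sc5",300,240,400,315,4,None)
cv2.imwrite("pics/m5.png",np.hstack([b,c]))
E
```

```text
t7.5 pos [ 0.6668 -0.1495  0.0776] yaw 96.6 xdip 6.0 F [ 0.6  0.8 -1.4] T [ 0.16 -0.02  0.01] op 0.0216 g 83.4 blk [  -0.  -225.4   77.6]
pred tip [   0.  -103.6   69.2]
```

View pics/m5.png

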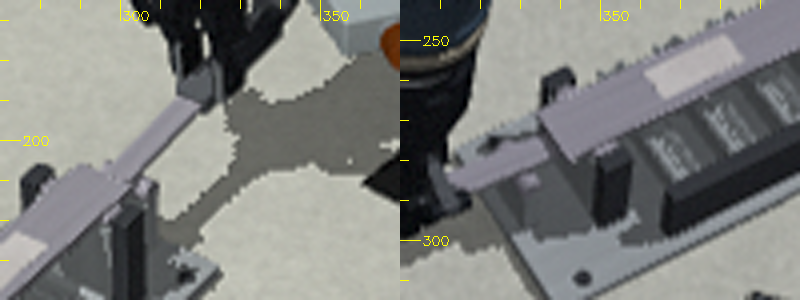

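The bar tip is under the lip. Next: the pivot trajectory about the fulcrum.

```bash
cat > lev.py <<'E'
from h import *
def pose(dip,s=32,dz=0,yaw=96.6):
    t=np.radians(dip);u=np.array([0,np.cos(t),-np.sin(t)]);n=np.array([0,np.sin(t),np.cos(t)])
    tip=np.array([0,-136,60+dz])+10*n+s*u;R=down(yaw,dip);return w(tip)-R@np.array([.122,0,-.0044]),R
def steps(dips,**k):
    p=read_state()["position"];R=curR()
    for a in dips:
        q,Q=pose(a,**k);print(a,"travel",(R.T@(q-p)*10).round(3),"dr",(Ro.from_matrix(R.T@Q).as_rotvec(degrees=True)/90).round(3)[1],"z",q[2].round(4));p,R=q,Q
E
python3 -c "
from lev import *
steps([3,0,-3,-6,-9,-12,-15,-18,-21,-24])"
```

```text
3 travel [ 0.007 -0.     0.073] dr 0.034 z 0.0703
0 travel [-0.002  0.     0.047] dr 0.033 z 0.0656
-3 travel [-0.002  0.     0.047] dr 0.033 z 0.0609
-6 travel [-0.002  0.     0.047] dr 0.033 z 0.0562
-9 travel [-0.002  0.     0.047] dr 0.033 z 0.0515
-12 travel [-0.002  0.     0.047] dr 0.033 z 0.0468
-15 travel [-0.002  0.     0.047] dr 0.033 z 0.0421
-18 travel [-0.002  0.     0.047] dr 0.033 z 0.0375
-21 travel [-0.002  0.     0.047] dr 0.033 z 0.033
-24 travel [-0.002  0.     0.047] dr 0.033 z 0.0285
```

play_rows:
  moves:
    - {"travel":[0.007,0,0.07],"dr":[0,0.033,0],"claw":0}
    - {"travel":[-0.002,0,0.047],"dr":[0,0.033,0],"claw":0}
    - {"travel":[0,0,0],"dr":[0,0,0],"claw":0}
    - {"travel":[-0.002,0,0.047],"dr":[0,0.033,0],"claw":0}
    - {"travel":[0,0,0],"dr":[0,0,0],"claw":0}
    - {"travel":[0,0,0],"dr":[0,0,0],"claw":0}

```text
time: 8.25
position: [0.6669, -0.1506, 0.0613]
ee_rot: [-0.018, 0.665, 0.746, 0.016]
wrist_force: [-0.2, -0.6, -1.3]
opening: 0.0216
grip_force: 83.4
```

play_rows:
  moves:
    - {"travel":[-0.002,0,0.047],"dr":[0,0.033,0],"claw":0}
    - {"travel":[0,0,0],"dr":[0,0,0],"claw":0}
    - {"travel":[0,0,0],"dr":[0,0,0],"claw":0}
    - {"travel":[-0.002,0,0.047],"dr":[0,0.033,0],"claw":0}
    - {"travel":[0,0,0],"dr":[0,0,0],"claw":0}
    - {"travel":[0,0,0],"dr":[0,0,0],"claw":0}

```text
time: 8.85
position: [0.6671, -0.1491, 0.0522]
ee_rot: [-0.057, 0.663, 0.744, 0.051]
wrist_force: [0.6, 4.9, 0.5]
opening: 0.0216
grip_force: 83.6
```

play_rows:
  moves:
    - {"travel":[-0.002,0,0.047],"dr":[0,0.033,0],"claw":0}
    - {"travel":[0,0,0],"dr":[0,0,0],"claw":0}
    - {"travel":[0,0,0],"dr":[0,0,0],"claw":0}
    - {"travel":[-0.002,0,0.047],"dr":[0,0.033,0],"claw":0}
    - {"travel":[0,0,0],"dr":[0,0,0],"claw":0}
    - {"travel":[0,0,0],"dr":[0,0,0],"claw":0}

```text
time: 9.45
position: [0.6666, -0.1493, 0.0423]
ee_rot: [-0.095, 0.66, 0.74, 0.084]
wrist_force: [-0.2, -1.3, -1.0]
opening: 0.0216
grip_force: 83.6
```

```bash
python3 -c "
from lev import *
st();steps([-18,-21,-24,-27])"
```

```text
t9.4 pos [ 0.6666 -0.1493  0.0423] yaw 96.5 xdip -14.6 F [-0.2 -1.3 -1. ] T [-0.37  0.06  0.05] op 0.0216 g 83.6 blk [-2.000e-01 -2.251e+02  4.230e+01]
-18 travel [0.005 0.002 0.051] dr 0.038 z 0.0375
-21 travel [-0.002  0.     0.047] dr 0.033 z 0.033
-24 travel [-0.002  0.     0.047] dr 0.033 z 0.0285
-27 travel [-0.002  0.     0.047] dr 0.033 z 0.0241
```

play_rows:
  moves:
    - {"travel":[-0.002,0,0.05],"dr":[0,0.035,0],"claw":0}
    - {"travel":[0,0,0],"dr":[0,0,0],"claw":0}
    - {"travel":[0,0,0],"dr":[0,0,0],"claw":0}
    - {"travel":[-0.002,0,0.047],"dr":[0,0.033,0],"claw":0}
    - {"travel":[0,0,0],"dr":[0,0,0],"claw":0}
    - {"travel":[0,0,0],"dr":[0,0,0],"claw":0}

```text
time: 10.05
position: [0.6664, -0.1465, 0.0332]
ee_rot: [-0.135, 0.654, 0.734, 0.12]
wrist_force: [-0.9, -1.3, -0.4]
opening: 0.0215
grip_force: 83.6
```

```bash
python3 - <<'E'
from lev import *
st();steps([-24,-27])
e=cam("side");save(e,"pics/s6");s=cam("scene");save(s,"pics/sc6")
b=crop("pics/s6",250,165,350,240,4,None);c=crop("pics/sc6",300,225,400,300,4,None)
cv2.imwrite("pics/m6.png",np.hstack([b,c]))
for n in("s","sc"): # compare lip region change with before
    a=cv2.imread(f"pics/{n}5.png").astype(int);b=cv2.imread(f"pics/{n}6.png").astype(int);print(n,np.abs(a-b).max(2)[225:270,340:410].sum() if n=="sc" else 0)
E
```

```text
t10.1 pos [ 0.6664 -0.1465  0.0332] yaw 96.6 xdip -20.8 F [-0.9 -1.3 -0.4] T [-0.36  0.12  0.12] op 0.0215 g 83.6 blk [-1.000e-01 -2.223e+02  3.320e+01]
-24 travel [-0.    0.    0.05] dr 0.036 z 0.0285
-27 travel [-0.002  0.     0.047] dr 0.033 z 0.0241
s 0
sc 13492
```

View pics/m6.png

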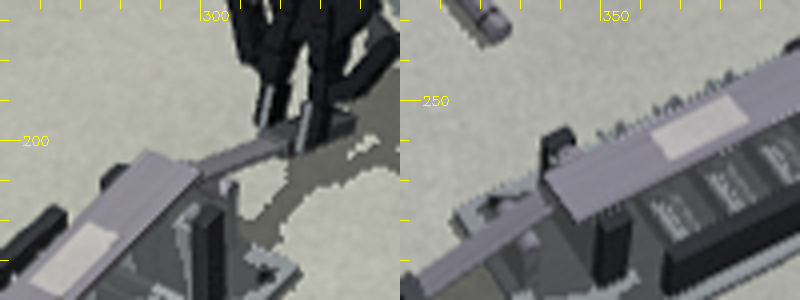

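```bash
python3 - <<'E'
from lev import *
for n,pts in (("s",[(288,205),(301,211),(265,225),(240,245)]),("sc",[(335,269),(344,280),(366,258),(402,236)])):
    a=cv2.imread(f"pics/{n}5.png",0);b=cv2.imread(f"pics/{n}6.png",0)
    q,ok,er=cv2.calcOpticalFlowPyrLK(a,b,np.float32(pts).reshape(-1,1,2),None,winSize=(11,11),maxLevel=2);print(n,(q.reshape(-1,2)-pts).round(1).tolist(),ok.ravel())
e=load("pics/side");s=load("pics/scene")
for q in[(-20,-113,83),(-20,-113,91),(20,-113,83),(20,-113,91)]: print(q,pj(e,w(q)),pj(s,w(q)))
E
```

```text
s [[-15.4, 0.0], [-0.7, -5.3], [-0.2, -1.0], [-0.1, -0.1]] [1 1 1 1]
sc [[-14.6, 12.1], [1.7, 0.1], [1.3, 0.3], [0.2, 0.2]] [1 1 1 1]
(-20, -113, 83) [302.5 211.5] [333.9 266.8]
(-20, -113, 91) [302.4 209. ] [334.  265.1]
(20, -113, 83) [289.3 205.6] [342. 279.]
(20, -113, 91) [289.2 203.1] [342.2 277.3]
```

play_rows:
  moves:
    - {"travel":[0,0,0.05],"dr":[0,0.036,0],"claw":0}
    - {"travel":[0,0,0.025],"dr":[0,0.017,0],"claw":0}
    - {"travel":[0,0,0],"dr":[0,0,0],"claw":0}
    - {"travel":[0,0,0],"dr":[0,0,0],"claw":0}
    - {"travel":[0,0,-0.05],"dr":[0,-0.033,0],"claw":0}
    - {"travel":[0,0,-0.05],"dr":[0,-0.033,0],"claw":0}
    - {"travel":[0,0,-0.05],"dr":[0,-0.033,0],"claw":0}
    - {"travel":[0,0,-0.05],"dr":[0,-0.033,0],"claw":0}
    - {"travel":[0,0,-0.05],"dr":[0,-0.033,0],"claw":0}
    - {"travel":[0,0,-0.05],"dr":[0,-0.033,0],"claw":0}
    - {"travel":[0,0,-0.05],"dr":[0,-0.033,0],"claw":0}
    - {"travel":[0,0,-0.05],"dr":[0,-0.033,0],"claw":0}
    - {"travel":[0,0,0],"dr":[0,0,0],"claw":0}
    - {"travel":[0,0,0],"dr":[0,0,0],"claw":0}
    - {"travel":[0,0,0],"dr":[0,0,0],"claw":0}

```text
time: 11.65
position: [0.6671, -0.154, 0.0641]
ee_rot: [-0.013, 0.665, 0.746, 0.011]
wrist_force: [-0.2, -0.3, -1.8]
opening: 0.0214
grip_force: 83.4
```

```bash
python3 - <<'E'
from lev import *
st();steps([0,3])
e=cam("side");save(e,"pics/s7");s=cam("scene");save(s,"pics/sc7")
for n,pts in (("s",[(288,205),(301,211),(265,225),(240,245)]),("sc",[(335,269),(344,280),(366,258),(402,236)])):
    a=cv2.imread(f"pics/{n}5.png",0);b=cv2.imread(f"pics/{n}7.png",0)
    q,ok,er=cv2.calcOpticalFlowPyrLK(a,b,np.float32(pts).reshape(-1,1,2),None,winSize=(11,11),maxLevel=2);print(n,(q.reshape(-1,2)-pts).round(1).tolist(),ok.ravel())
E
```

```text
t11.7 pos [ 0.6671 -0.154   0.0641] yaw 96.6 xdip -1.9 F [-0.2 -0.3 -1.8] T [-0.08 -0.02 -0.  ] op 0.0214 g 83.4 blk [-2.000e-01 -2.298e+02  6.410e+01]
0 travel [ 0.039  0.002 -0.014] dr -0.022 z 0.0656
3 travel [ 0.004 -0.    -0.047] dr -0.033 z 0.0703
s [[-16.8, 10.2], [0.5, -2.5], [-0.3, -1.1], [-0.1, -0.1]] [1 1 1 1]
sc [[0.3, 0.1], [1.7, 0.4], [1.1, 0.4], [0.1, 0.2]] [1 1 1 1]
```

play_rows:
  moves:
    - {"travel":[-0.2,0,0],"dr":[0,-0.021,0],"claw":0}
    - {"travel":[-0.4,0,0],"dr":[0,0,0],"claw":0}
    - {"travel":[0,0,-0.4],"dr":[0,0,0],"claw":0}
    - {"travel":[0,0,-0.3],"dr":[0,0,0],"claw":0}
    - {"travel":[0,0,0],"dr":[0,0,0.0925],"claw":0}
    - {"travel":[0,0,0],"dr":[0,0,0.0925],"claw":0}
    - {"travel":[0,0,0],"dr":[0,0,0.0925],"claw":0}
    - {"travel":[0,0,0],"dr":[0,0,0.0925],"claw":0}
    - {"travel":[0,0,0],"dr":[0,0,0.0925],"claw":0}
    - {"travel":[0,0,0],"dr":[0,0,0.0925],"claw":0}
    - {"travel":[0,0,0],"dr":[0,0,0.0925],"claw":0}
    - {"travel":[0,0,0],"dr":[0,0,0.0925],"claw":0}
    - {"travel":[0,0,0],"dr":[0,0,0.0925],"claw":0}
    - {"travel":[0,0,0],"dr":[0,0,0.0925],"claw":0}
    - {"travel":[0,0,0],"dr":[0,0,0.0925],"claw":0}
    - {"travel":[0,0,0],"dr":[0,0,0.0925],"claw":0}
    - {"travel":[0,0,0],"dr":[0,0,0],"claw":0}
    - {"travel":[0,0,0],"dr":[0,0,0],"claw":0}
    - {"travel":[0,0,0],"dr":[0,0,0],"claw":0}

```text
time: 13.65
position: [0.6741, -0.2136, 0.1335]
ee_rot: [-0.0, 1.0, -0.027, -0.0]
wrist_force: [-0.3, 0.3, -1.6]
opening: 0.0213
grip_force: 83.4
```

```bash
python3 - <<'E'
from h import *
go((.465,-.280,.007),-3.4)
E
```

```text
t13.7 pos [ 0.6741 -0.2136  0.1335] yaw -3.1 xdip 0.0 F [-0.3  0.3 -1.6] T [ 0.03  0.02 -0.03] op 0.0213 g 83.4 blk [-2.000e-01 -2.899e+02  1.335e+02]
turn tot [-0.0002  0.0002  0.0029] = 1 x [-0.0002  0.0002  0.0029] ; then travel(new frame) tot [-2.048  0.786  1.265] or first(old frame) [-2.051  0.778  1.266]
```

play_rows:
  moves:
    - {"travel":[-0.41,0.156,0],"dr":[0,0,0],"claw":0}
    - {"travel":[-0.41,0.156,0],"dr":[0,0,0],"claw":0}
    - {"travel":[-0.41,0.156,0],"dr":[0,0,0],"claw":0}
    - {"travel":[-0.41,0.156,0],"dr":[0,0,0],"claw":0}
    - {"travel":[-0.41,0.156,0],"dr":[0,0,0],"claw":0}
    - {"travel":[0,0,0.4],"dr":[0,0,0],"claw":0}
    - {"travel":[0,0,0.4],"dr":[0,0,0],"claw":0}
    - {"travel":[0,0,0.3],"dr":[0,0,0],"claw":0}
    - {"travel":[0,0,0.1],"dr":[0,0,0],"claw":0}
    - {"travel":[0,0,0.06],"dr":[0,0,0],"claw":0}
    - {"travel":[0,0,0],"dr":[0,0,0],"claw":0}
    - {"travel":[0,0,0],"dr":[0,0,0],"claw":0}
    - {"travel":[0,0,0],"dr":[0,0,0],"claw":0}

```text
time: 14.95
position: [0.4659, -0.2799, 0.009]
ee_rot: [0.0, 1.0, -0.029, 0.001]
wrist_force: [0.0, -0.5, -1.2]
opening: 0.0214
grip_force: 83.3
```

play_rows:
  moves:
    - {"travel":[0,0,0],"dr":[0,0,0],"claw":0.5}
    - {"travel":[0,0,0],"dr":[0,0,0],"claw":0.5}
    - {"travel":[0,0,0],"dr":[0,0,0],"claw":0.5}
    - {"travel":[0,0,-0.4],"dr":[0,0,0],"claw":1}
    - {"travel":[0,0,-0.5],"dr":[0,0,0],"claw":1}
    - {"travel":[0,0,-0.5],"dr":[0,0,0],"claw":1}
    - {"travel":[0,0,-0.5],"dr":[0,0,0],"claw":1}

```text
time: 15.65
position: [0.4646, -0.2793, 0.2]
ee_rot: [0.0, 1.0, -0.029, 0.0]
wrist_force: [0.6, -0.0, -0.7]
opening: 0.0856
grip_force: 0.0
```

```bash
python3 - <<'E'
from h import *
# keeper centre (0,-9); grip across 40mm width (block x). tool y along block x -> tool x yaw = 96.6 ; camera toward +y
go([*w((0,-9,0))[:2],.22],96.6)
E
```

```text
t15.7 pos [ 0.4646 -0.2793  0.2   ] yaw -3.3 xdip -0.0 F [ 0.6 -0.  -0.7] T [ 0.04 -0.04 -0.02] op 0.0856 g 0.0 blk [-215.8 -330.9  200. ]
turn tot [ 1.0000e-04 -1.0000e-04 -1.1102e+00] = 12 x [ 0.     -0.     -0.0925] ; then travel(new frame) tot [ 3.22   2.157 -0.2  ] or first(old frame) [ 1.57  -3.543 -0.2  ]
```

play_rows:
  moves:
    - {"travel":[0,0,-0.02],"dr":[0,0,-0.0925],"claw":1}
    - {"travel":[0,0,-0.02],"dr":[0,0,-0.0925],"claw":1}
    - {"travel":[0,0,-0.02],"dr":[0,0,-0.0925],"claw":1}
    - {"travel":[0,0,-0.02],"dr":[0,0,-0.0925],"claw":1}
    - {"travel":[0,0,-0.02],"dr":[0,0,-0.0925],"claw":1}
    - {"travel":[0,0,-0.02],"dr":[0,0,-0.0925],"claw":1}
    - {"travel":[0,0,-0.02],"dr":[0,0,-0.0925],"claw":1}
    - {"travel":[0,0,-0.02],"dr":[0,0,-0.0925],"claw":1}
    - {"travel":[0,0,-0.02],"dr":[0,0,-0.0925],"claw":1}
    - {"travel":[0,0,-0.02],"dr":[0,0,-0.0925],"claw":1}
    - {"travel":[0,0,0],"dr":[0,0,-0.0925],"claw":1}
    - {"travel":[0,0,0],"dr":[0,0,-0.0925],"claw":1}
    - {"travel":[0.4,0.27,0],"dr":[0,0,0],"claw":1}
    - {"travel":[0.4,0.27,0],"dr":[0,0,0],"claw":1}
    - {"travel":[0.4,0.27,0],"dr":[0,0,0],"claw":1}
    - {"travel":[0.4,0.27,0],"dr":[0,0,0],"claw":1}
    - {"travel":[0.4,0.27,0],"dr":[0,0,0],"claw":1}
    - {"travel":[0.4,0.27,0],"dr":[0,0,0],"claw":1}
    - {"travel":[0.4,0.27,0],"dr":[0,0,0],"claw":1}
    - {"travel":[0.4,0.27,0],"dr":[0,0,0],"claw":1}

```text
time: 17.65
position: [0.6435, 0.0651, 0.218]
ee_rot: [0.0, 0.665, 0.747, 0.0]
wrist_force: [0.1, -0.9, -0.6]
opening: 0.0855
grip_force: 0.0
```

play_rows:
  moves:
    - {"travel":[0,0,0],"dr":[0,0,0],"claw":1}
    - {"travel":[0,0,0],"dr":[0,0,0],"claw":1}
    - {"travel":[0,0,0],"dr":[0,0,0],"claw":1}

```text
time: 17.95
position: [0.6425, 0.0626, 0.2177]
ee_rot: [-0.0, 0.665, 0.746, -0.0]
wrist_force: [0.1, -0.6, -0.4]
opening: 0.0855
grip_force: 0.0
```

```bash
python3 - <<'E'
from h import *
st();d=cam("wrist");save(d,"pics/w8")
for q in [(-20,-113,89),(20,-113,89),(20,95,83),(-20,95,83)]: print(pj(d,w(q)))
crop("pics/w8",0,0,640,480,1,"pics/w8v.png")
E
```

```text
t17.9 pos [0.6425 0.0626 0.2177] yaw 96.6 xdip 0.0 F [ 0.1 -0.6 -0.4] T [-0.02  0.06 -0.01] op 0.0855 g 0.0 blk [ 2.000e-01 -1.190e+01  2.177e+02]
[292.  348.2]
[342.2 348.2]
[347.2  66.3]
[286.   66.4]
```

View pics/w8v.png

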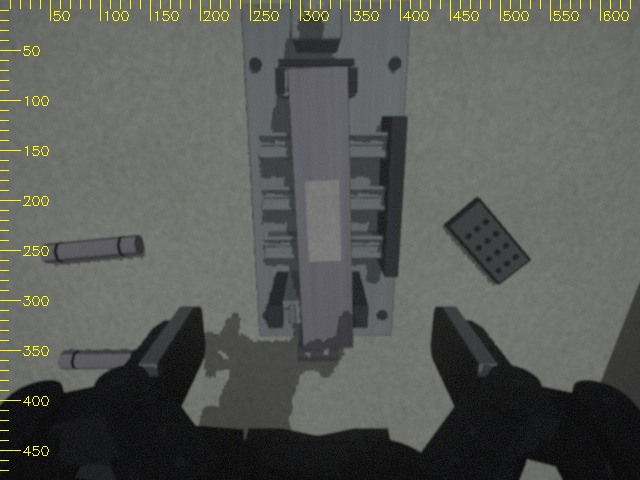

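The keeper's end has come up. Its edges run left (288,67)→(302,347) and right (347,67)→(352,347), so it's turned about 2° and shifted about 3 mm. The base's near corners are (260,335) and (393,335); the two probes are at left (95,248) and (95,360). No third probe.

```bash
python3 - <<'E'
from h import *
d=load("pics/w8")
for b,u in [((-60,-150,12),(260,335)),((75,-150,12),(393,335)),((55,63,61),(None,None)),((-45,0,50),(262,199)),((-45,42,50),(262,146)),((-45,-42,50),(263,247)),((63,66,61),(406,117)),((63,-66,61),(397,276))]: print(b,u,pj(d,w(b)))
A=bp(d,317.5,67,.083);B=bp(d,327,347,.089);print("keeper ends",inb(A),inb(B),"yaw",np.degrees(np.arctan2(*(A-B)[[1,0]])))
c=(A+B)/2;yaw=np.degrees(np.arctan2(*(A-B)[[1,0]]))
go([c[0],c[1],.066],yaw)
for p in [(45,253),(143,245),(60,361)]: print("probe pt",bp(d,*p,.009).round(4))
E
```

```text
(-60, -150, 12) (260, 335) [258.1 336.5]
(75, -150, 12) (393, 335) [391.2 336.3]
(55, 63, 61) (None, None) [392.  117.2]
(-45, 0, 50) (262, 199) [261.1 198.9]
(-45, 42, 50) (262, 146) [258.7 145.6]
(-45, -42, 50) (263, 247) [263.4 248.1]
(63, 66, 61) (406, 117) [403.2 112.9]
(63, -66, 61) (397, 276) [393.  279.6]
keeper ends [ 0.6 94.6 83. ] [   7.9 -111.9   89. ] yaw 98.6423096741507
t18.0 pos [0.6424 0.0621 0.2179] yaw 96.5 xdip 0.0 F [-0.   0.1 -0.3] T [-0.05  0.05 -0.01] op 0.0852 g 0.0 blk [ 2.000e-01 -1.230e+01  2.179e+02]
turn tot [-0.0002  0.0001 -0.0236] = 1 x [-0.0002  0.0001 -0.0236] ; then travel(new frame) tot [0.035 0.042 1.519] or first(old frame) [0.037 0.041 1.519]
probe pt [ 0.3902 -0.0161  0.009 ]
probe pt [0.4832 0.0027 0.009 ]
probe pt [ 0.3946 -0.1362  0.009 ]
```

play_rows:
  moves:
    - {"travel":[0.035,0.041,0.4],"dr":[0,0,-0.0236],"claw":0.8}
    - {"travel":[0,0,0.4],"dr":[0,0,0],"claw":0.75}
    - {"travel":[0,0,0.4],"dr":[0,0,0],"claw":0.75}
    - {"travel":[0,0,0.2],"dr":[0,0,0],"claw":0.75}
    - {"travel":[0,0,0.11],"dr":[0,0,0],"claw":0.75}
    - {"travel":[0,0,0],"dr":[0,0,0],"claw":0.75}
    - {"travel":[0,0,0],"dr":[0,0,0],"claw":0.3}
    - {"travel":[0,0,0],"dr":[0,0,0],"claw":0.3}
    - {"travel":[0,0,0],"dr":[0,0,0],"claw":0.3}
    - {"travel":[0,0,0],"dr":[0,0,0],"claw":0}
    - {"travel":[0,0,0],"dr":[0,0,0],"claw":0}
    - {"travel":[0,0,0],"dr":[0,0,0],"claw":0}
  grip_force: 70

```text
time: 19.2
position: [0.6463, 0.0667, 0.0689]
ee_rot: [0.0, 0.652, 0.759, 0.0]
wrist_force: [-6.7, -2.6, 6.8]
opening: 0.0384
grip_force: 69.7
```

play_rows:
  moves:
    - {"travel":[0,0,-0.05],"dr":[0,0,0],"claw":0}
    - {"travel":[0,0,-0.1],"dr":[0,0,0],"claw":0}
    - {"travel":[0,0,-0.1],"dr":[0,0,0],"claw":0}
    - {"travel":[0,0,-0.2],"dr":[0,0,0],"claw":0}
    - {"travel":[0,0,-0.3],"dr":[0,0,0],"claw":0}
    - {"travel":[0,0,0],"dr":[0,0,0],"claw":0}
    - {"travel":[0,0,0],"dr":[0,0,0],"claw":0}
    - {"travel":[0,0,0],"dr":[0,0,0],"claw":0}

```text
time: 20.0
position: [0.6462, 0.0671, 0.1411]
ee_rot: [-0.0, 0.651, 0.759, -0.0]
wrist_force: [0.1, -0.4, -3.0]
opening: 0.0383
grip_force: 70.9
```

```bash
python3 - <<'E'
from h import *
BP[:2]+=(np.cos(BP[2])*.001,np.sin(BP[2])*.001);np.save("block.npy",BP)
go([.486,.376,.16],174)
E
```

```text
t20.0 pos [0.6462 0.0671 0.1411] yaw 98.7 xdip -0.0 F [ 0.1 -0.4 -3. ] T [0.   0.03 0.05] op 0.0383 g 70.9 blk [  3.5  -7.8 141.1]
turn tot [-4.000e-04 -5.000e-04 -8.366e-01] = 9 x [-0.     -0.0001 -0.093 ] ; then travel(new frame) tot [ 1.916  2.904 -0.189] or first(old frame) [ 3.296 -1.116 -0.187]
```

play_rows:
  moves:
    - {"travel":[0,0,-0.1],"dr":[0,0,-0.093],"claw":0}
    - {"travel":[0,0,-0.09],"dr":[0,0,-0.093],"claw":0}
    - {"travel":[0,0,0],"dr":[0,0,-0.093],"claw":0}
    - {"travel":[0,0,0],"dr":[0,0,-0.093],"claw":0}
    - {"travel":[0,0,0],"dr":[0,0,-0.093],"claw":0}
    - {"travel":[0,0,0],"dr":[0,0,-0.093],"claw":0}
    - {"travel":[0,0,0],"dr":[0,0,-0.093],"claw":0}
    - {"travel":[0,0,0],"dr":[0,0,-0.093],"claw":0}
    - {"travel":[0,0,0],"dr":[0,0,-0.093],"claw":0}
    - {"travel":[0.24,0.363,0],"dr":[0,0,0],"claw":0}
    - {"travel":[0.24,0.363,0],"dr":[0,0,0],"claw":0}
    - {"travel":[0.24,0.363,0],"dr":[0,0,0],"claw":0}
    - {"travel":[0.24,0.363,0],"dr":[0,0,0],"claw":0}
    - {"travel":[0.24,0.363,0],"dr":[0,0,0],"claw":0}
    - {"travel":[0.24,0.363,0],"dr":[0,0,0],"claw":0}
    - {"travel":[0.24,0.363,0],"dr":[0,0,0],"claw":0}
    - {"travel":[0.24,0.363,0],"dr":[0,0,0],"claw":0}
    - {"travel":[0,0,0],"dr":[0,0,0],"claw":0}
    - {"travel":[0,0,0],"dr":[0,0,0],"claw":0}
    - {"travel":[0,0,0],"dr":[0,0,0],"claw":0}

```text
time: 22.0
position: [0.4857, 0.3751, 0.16]
ee_rot: [-0.0, 0.052, 0.999, -0.001]
wrist_force: [-0.3, -0.9, -2.1]
opening: 0.038
grip_force: 71.1
```

```bash
python3 - <<'E'
from h import *
from scipy.optimize import least_squares
st();s0=load("pics/scene");e0=load("pics/side")
# tray centre from initial scene + side rims (z=.028)
S=[(410,163),(446,159),(484,219),(446,232)];E_=[(206,318),(280.5,385),(232,424),(158.5,349)]
for n,c,P in(("scene",s0,S),("side",e0,E_)):
    X=np.array([bp(c,*p,.028) for p in P]);print(n,X.round(3).tolist(),X.mean(0).round(4))
d=cam("wrist");save(d,"pics/w9");crop("pics/w9",0,0,640,480,1,"pics/w9v.png")
E
```

```text
t22.0 pos [0.4857 0.3751 0.16  ] yaw 174.0 xdip -0.1 F [-0.3 -0.9 -2.1] T [ 0.   -0.01  0.02] op 0.0380 g 71.1 blk [-120.5  316.7  160. ]
scene [[0.344, 0.337, 0.028], [0.371, 0.447, 0.028], [0.615, 0.425, 0.028], [0.614, 0.304, 0.028]] [0.486  0.3783 0.028 ]
side [[0.595, 0.311, 0.028], [0.357, 0.328, 0.028], [0.365, 0.448, 0.028], [0.605, 0.43, 0.028]] [0.4805 0.3793 0.028 ]
```

View pics/w9v.png

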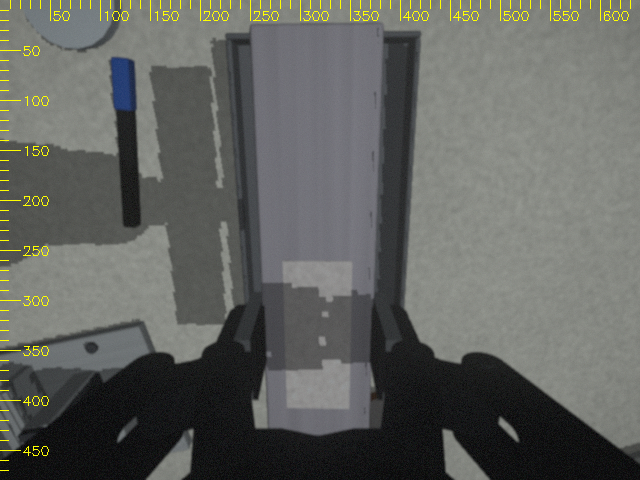

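```bash
python3 - <<'E'
from h import *
d=load("pics/w9");print(bp(d,226,36,.028),bp(d,420,36,.028))
go([.482,.379,.005],174)
E
```

```text
[0.35700539 0.33113501 0.028     ] [0.36986178 0.45334008 0.028     ]
t22.1 pos [0.486  0.3749 0.1602] yaw 174.0 xdip -0.0 F [-0.5  0.2 -2.9] T [ 0.04  0.   -0.05] op 0.0382 g 71.1 blk [-120.2  316.4  160.2]
turn tot [-0.0005 -0.0004 -0.0003] = 1 x [-0.0005 -0.0004 -0.0003] ; then travel(new frame) tot [0.044 0.036 1.552] or first(old frame) [0.043 0.038 1.552]
```

play_rows:
  moves:
    - {"travel":[-0.005,0.04,0.4],"dr":[0,0,0],"claw":0}
    - {"travel":[0,0,0.4],"dr":[0,0,0],"claw":0}
    - {"travel":[0,0,0.4],"dr":[0,0,0],"claw":0}
    - {"travel":[0,0,0.2],"dr":[0,0,0],"claw":0}
    - {"travel":[0,0,0.1],"dr":[0,0,0],"claw":0}
    - {"travel":[0,0,0.05],"dr":[0,0,0],"claw":0}
    - {"travel":[0,0,0],"dr":[0,0,0],"claw":0}
    - {"travel":[0,0,0],"dr":[0,0,0],"claw":0}
    - {"travel":[0,0,0],"dr":[0,0,0],"claw":0}

```text
time: 22.95
position: [0.4874, 0.3803, 0.0071]
ee_rot: [0.001, 0.052, 0.999, 0.001]
wrist_force: [-0.1, -0.0, -2.3]
opening: 0.0379
grip_force: 71.1
```

play_rows:
  moves:
    - {"travel":[0,0,0],"dr":[0,0,0],"claw":0.55}
    - {"travel":[0,0,0],"dr":[0,0,0],"claw":0.65}
    - {"travel":[0,0,0],"dr":[0,0,0],"claw":0.65}
    - {"travel":[0,0,0],"dr":[0,0,0],"claw":0.65}
    - {"travel":[0,0,-0.2],"dr":[0,0,0],"claw":0.65}
    - {"travel":[0,0,-0.5],"dr":[0,0,0],"claw":0.65}
    - {"travel":[0,0,-0.5],"dr":[0,0,0],"claw":1}
    - {"travel":[0,0,-0.5],"dr":[0,0,0],"claw":1}
    - {"travel":[0,0,-0.5],"dr":[0,0,0],"claw":1}
    - {"travel":[0,0,0],"dr":[0,0,0],"claw":1}
    - {"travel":[0,0,0],"dr":[0,0,0],"claw":1}

```text
time: 24.05
position: [0.4872, 0.3802, 0.2272]
ee_rot: [0.001, 0.052, 0.999, 0.001]
wrist_force: [0.4, -1.1, -1.7]
opening: 0.0854
grip_force: 0.0
```

```bash
python3 - <<'E'
from h import *
st();d=cam("wrist");save(d,"pics/w10")
# keeper: bright pixels in the tray
im=d["pixels"];g=cv2.cvtColor(im,cv2.COLOR_RGB2GRAY)
T=np.int32([pj(d,p) for p in [(.357+.006,.331+.004,.02),(.37+.002,.453-.006,.02),(.615,.427,.02),(.605,.307,.02)]]);m=np.zeros_like(g);cv2.fillPoly(m,[T],255)
b=((g>95)&(m>0)).astype(np.uint8);n,l,s,c=cv2.connectedComponentsWithStats(b);i=1+np.argmax(s[1:,4]);r=cv2.minAreaRect(np.argwhere(l==i)[:,::-1].astype(np.float32));print(s[i],r)
B=np.array([bp(d,*p,.012) for p in cv2.boxPoints(r)]);print(B.round(3).tolist(),np.linalg.norm(np.diff(B,axis=0),axis=1),T.tolist())
E
```

```text
t24.1 pos [0.4872 0.3802 0.2272] yaw 174.0 xdip 0.1 F [ 0.4 -1.1 -1.7] T [0.   0.05 0.01] op 0.0854 g 0.0 blk [-118.4  321.6  227.2]
[ 295   83   45  218 8771] ((316.9999694824219, 191.49996948242188), (43.99999237060547, 216.99996948242188), 0.0)
[[0.588, 0.348, 0.012], [0.385, 0.373, 0.012], [0.389, 0.41, 0.012], [0.593, 0.392, 0.012]] [0.20464438 0.03751875 0.20470666] [[245, 58], [382, 55], [375, 320], [256, 322]]
```

```bash
python3 - <<'E'
from h import *
go([.4366,-.0067,.105],191.4)
E
```

```text
t24.1 pos [0.4866 0.3798 0.2256] yaw 174.0 xdip -0.0 F [-0.   1.   0.9] T [ 0.03  0.02 -0.02] op 0.0854 g 0.0 blk [-119.1  321.2  225.6]
turn tot [ 1.000e-04 -0.000e+00 -1.929e-01] = 3 x [ 0.     -0.     -0.0643] ; then travel(new frame) tot [ 1.254 -3.69   1.206] or first(old frame) [ 0.096 -3.896  1.205]
```

play_rows:
  moves:
    - {"travel":[0,0,0],"dr":[0,0,-0.0643],"claw":1}
    - {"travel":[0,0,0],"dr":[0,0,-0.0643],"claw":1}
    - {"travel":[0,0,0],"dr":[0,0,-0.0643],"claw":1}
    - {"travel":[0.139,-0.41,0],"dr":[0,0,0],"claw":1}
    - {"travel":[0.139,-0.41,0],"dr":[0,0,0],"claw":1}
    - {"travel":[0.139,-0.41,0],"dr":[0,0,0],"claw":1}
    - {"travel":[0.139,-0.41,0],"dr":[0,0,0],"claw":1}
    - {"travel":[0.139,-0.41,0],"dr":[0,0,0],"claw":1}
    - {"travel":[0.139,-0.41,0],"dr":[0,0,0],"claw":1}
    - {"travel":[0.139,-0.41,0],"dr":[0,0,0],"claw":1}
    - {"travel":[0.139,-0.41,0],"dr":[0,0,0],"claw":1}
    - {"travel":[0.139,-0.41,0],"dr":[0,0,0],"claw":1}
    - {"travel":[0,0,0.05],"dr":[0,0,0],"claw":1}
    - {"travel":[0,0,0],"dr":[0,0,0],"claw":1}
    - {"travel":[0,0,0],"dr":[0,0,0],"claw":1}
    - {"travel":[0,0,0],"dr":[0,0,0],"claw":1}

```text
time: 25.7
position: [0.4369, -0.0056, 0.2203]
ee_rot: [-0.0, -0.1, 0.995, 0.0]
wrist_force: [-0.2, 0.4, 0.1]
opening: 0.0853
grip_force: 0.0
```

```bash
python3 - <<'E'
from h import *
st();d=cam("wrist");save(d,"pics/w11");go([.4366,-.0067,.005],191.4)
g=cv2.cvtColor(d["pixels"],cv2.COLOR_RGB2GRAY)
for c,y in(((.4366,-.0067),11.4),((.4406,-.130),5)):
    u=np.array([np.cos(np.radians(y)),np.sin(np.radians(y))]);
    print(c,[pj(d,[*(np.array(c)+k*.045*u),.009]).tolist() for k in(-1,0,1)])
    cx=pj(d,[*c,.009]).astype(int)
    for off in(-.03,.03):
        q=np.array(c)+off*u;nn=np.array([-u[1],u[0]]);print([int(g[min(479,max(0,int(v))),min(639,max(0,int(uu)))]) for uu,v in[pj(d,[*(q+t*nn),.009]) for t in np.arange(-.02,.0201,.002)]])
    print("ax",[int(g[min(479,max(0,int(v))),min(639,max(0,int(uu)))]) for uu,v in[pj(d,[*(np.array(c)+t*u),.015]) for t in np.arange(-.06,.0601,.004)]])
E
```

```text
t25.7 pos [ 0.4369 -0.0056  0.2203] yaw -168.5 xdip -0.1 F [-0.2  0.4  0.1] T [ 0.01 -0.02  0.  ] op 0.0853 g 0.0 blk [-212.8  -55.9  220.3]
t25.8 pos [ 0.437  -0.0056  0.2205] yaw -168.5 xdip -0.0 F [ 0.   0.2 -0.1] T [ 0.04 -0.01  0.04] op 0.0852 g 0.0 blk [-212.7  -55.9  220.5]
turn tot [ 0.0002 -0.0004  0.0012] = 1 x [ 0.0002 -0.0004  0.0012] ; then travel(new frame) tot [ 0.007 -0.01   2.155] or first(old frame) [ 0.005 -0.011  2.155]
(0.4366, -0.0067) [[315.4, 149.9], [315.4, 199.8], [315.4, 246.0]]
[111, 115, 110, 76, 74, 70, 50, 39, 42, 48, 47, 47, 49, 53, 62, 106, 109, 112, 115, 114, 115]
[111, 113, 114, 99, 75, 74, 58, 39, 49, 55, 57, 56, 55, 51, 43, 95, 112, 113, 112, 115, 116]
ax [110, 117, 113, 64, 96, 93, 93, 62, 94, 95, 94, 91, 92, 93, 91, 98, 95, 92, 93, 94, 92, 91, 80, 75, 92, 88, 102, 112, 113, 113, 109]
(0.4406, -0.13) [[181.4, 126.1], [180.9, 177.4], [180.5, 225.0]]
[68, 67, 65, 67, 68, 66, 61, 79, 87, 75, 59, 53, 48, 49, 38, 43, 68, 71, 68, 72, 69]
[110, 112, 115, 115, 112, 103, 66, 55, 80, 90, 90, 88, 86, 85, 81, 77, 51, 100, 113, 113, 114]
ax [83, 66, 69, 70, 62, 59, 67, 70, 32, 59, 60, 91, 89, 92, 89, 91, 90, 90, 91, 93, 90, 89, 90, 49, 85, 87, 87, 96, 114, 113, 112]
```

play_rows:
  moves:
    - {"travel":[0.005,-0.01,0.45],"dr":[0,0,0],"claw":1}
    - {"travel":[0,0,0.45],"dr":[0,0,0],"claw":1}
    - {"travel":[0,0,0.45],"dr":[0,0,0],"claw":0.7}
    - {"travel":[0,0,0.45],"dr":[0,0,0],"claw":0.6}
    - {"travel":[0,0,0.25],"dr":[0,0,0],"claw":0.5}
    - {"travel":[0,0,0.105],"dr":[0,0,0],"claw":0.5}
    - {"travel":[0,0,0],"dr":[0,0,0],"claw":0.5}
    - {"travel":[0,0,0],"dr":[0,0,0],"claw":0}
    - {"travel":[0,0,0],"dr":[0,0,0],"claw":0}
    - {"travel":[0,0,0],"dr":[0,0,0],"claw":0}
    - {"travel":[0,0,0],"dr":[0,0,0],"claw":0}
    - {"travel":[0,0,0],"dr":[0,0,0],"claw":0}
  grip_force: 50

```text
time: 26.95
position: [0.4381, -0.0075, 0.0068]
ee_rot: [0.002, -0.099, 0.995, 0.0]
wrist_force: [-0.3, 1.9, 7.1]
opening: 0.0164
grip_force: 49.5
```

play_rows:
  moves:
    - {"travel":[0,0,-0.2],"dr":[0,0,0],"claw":0}
    - {"travel":[0,0,-0.4],"dr":[0,0,0],"claw":0}
    - {"travel":[0,0,-0.4],"dr":[0,0,0],"claw":0}
    - {"travel":[0,0,-0.2],"dr":[0,0,0],"claw":0}
    - {"travel":[0,0,0],"dr":[0,0,0],"claw":0}
    - {"travel":[0,0,0],"dr":[0,0,0],"claw":0}
    - {"travel":[0,0,0],"dr":[0,0,0],"claw":0}

```text
time: 27.65
position: [0.436, -0.0077, 0.1245]
ee_rot: [-0.001, -0.099, 0.995, 0.0]
wrist_force: [0.9, 0.5, -1.1]
opening: 0.0163
grip_force: 49.2
```

```bash
python3 - <<'E'
from h import *
go(w((-15,42,120)),186.6)
E
```

```text
t27.6 pos [ 0.436  -0.0077  0.1245] yaw -168.6 xdip -0.1 F [ 0.9  0.5 -1.1] T [-0.07  0.02  0.06] op 0.0163 g 49.2 blk [-214.   -57.9  124.5]
turn tot [ 0.0002 -0.0008  0.0533] = 1 x [ 0.0002 -0.0008  0.0533] ; then travel(new frame) tot [-1.989  0.999  0.045] or first(old frame) [-2.066  0.829  0.043]
```

play_rows:
  moves:
    - {"travel":[0,0,0],"dr":[0,0,0.0533],"claw":0}
    - {"travel":[-0.4,0.2,0],"dr":[0,0,0],"claw":0}
    - {"travel":[-0.4,0.2,0],"dr":[0,0,0],"claw":0}
    - {"travel":[-0.4,0.2,0],"dr":[0,0,0],"claw":0}
    - {"travel":[-0.4,0.2,0],"dr":[0,0,0],"claw":0}
    - {"travel":[-0.39,0.2,0],"dr":[0,0,0],"claw":0}
    - {"travel":[0,0,0.2],"dr":[0,0,0],"claw":0}
    - {"travel":[0,0,0.2],"dr":[0,0,0],"claw":0}
    - {"travel":[0,0,0.1],"dr":[0,0,0],"claw":0}
    - {"travel":[0,0,0],"dr":[0,0,0],"claw":0}
    - {"travel":[0,0,0],"dr":[0,0,0],"claw":0}
    - {"travel":[0,0,0],"dr":[0,0,0],"claw":0}

```text
time: 28.85
position: [0.6233, 0.1144, 0.0763]
ee_rot: [0.001, -0.057, 0.998, 0.0]
wrist_force: [0.6, 1.0, -0.9]
opening: 0.0158
grip_force: 49.2
```

```bash
python3 - <<'E'
from h import *
go(w((-15,42,56)),186.6)
d=cam("wrist");save(d,"pics/w12");s=cam("scene");save(s,"pics/sc12");crop("pics/sc12",330,200,450,290,3,"pics/x.png")
E
```

```text
t28.9 pos [0.6233 0.1144 0.0763] yaw -173.4 xdip 0.1 F [ 0.6  1.  -0.9] T [ 0.01 -0.02 -0.01] op 0.0158 g 49.2 blk [-13.8  41.8  76.3]
turn tot [ 0.0001  0.0009 -0.0002] = 1 x [ 0.0001  0.0009 -0.0002] ; then travel(new frame) tot [0.012 0.002 0.203] or first(old frame) [0.012 0.001 0.203]
```

play_rows:
  moves:
    - {"travel":[0,0,0.1],"dr":[0,0,0],"claw":0}
    - {"travel":[0,0,0.08],"dr":[0,0,0],"claw":0}
    - {"travel":[0,0,0.03],"dr":[0,0,0],"claw":0}
    - {"travel":[0,0,0],"dr":[0,0,0],"claw":0}
    - {"travel":[0,0,0],"dr":[0,0,0],"claw":0}
    - {"travel":[0,0,0],"dr":[0,0,0],"claw":0}

```text
time: 29.55
position: [0.6227, 0.1144, 0.054]
ee_rot: [-0.0, -0.058, 0.998, -0.0]
wrist_force: [-0.8, -1.3, 0.8]
opening: 0.0159
grip_force: 49.2
```

play_rows:
  moves:
    - {"travel":[0,0,0.015],"dr":[0,0,0],"claw":0}
    - {"travel":[0,0,0],"dr":[0,0,0],"claw":0}
    - {"travel":[0,0,0],"dr":[0,0,0],"claw":0}
    - {"travel":[0,0,0],"dr":[0,0,0],"claw":0}

```text
time: 29.95
position: [0.623, 0.1141, 0.0536]
ee_rot: [0.0, -0.057, 0.998, -0.0]
wrist_force: [-2.5, -4.1, 7.9]
opening: 0.0161
grip_force: 50.1
```

play_rows:
  moves:
    - {"travel":[0,0,-0.008],"dr":[0,0,0],"claw":0}
    - {"travel":[-0.06,0,0],"dr":[0,0,0],"claw":0}
    - {"travel":[-0.06,0,0],"dr":[0,0,0],"claw":0}
    - {"travel":[-0.06,0,0],"dr":[0,0,0],"claw":0}
    - {"travel":[-0.02,0,0],"dr":[0,0,0],"claw":0}
    - {"travel":[0,0,0],"dr":[0,0,0],"claw":0}
    - {"travel":[0,0,0],"dr":[0,0,0],"claw":0}
    - {"travel":[0,0,0],"dr":[0,0,0],"claw":0}

```text
time: 30.75
position: [0.643, 0.1163, 0.0534]
ee_rot: [-0.0, -0.057, 0.998, -0.0]
wrist_force: [-1.0, -5.9, 1.4]
opening: 0.0166
grip_force: 49.4
```

play_rows:
  moves:
    - {"travel":[-0.02,0,0],"dr":[0,0,0],"claw":0}
    - {"travel":[-0.02,0,0],"dr":[0,0,0],"claw":0}
    - {"travel":[0,0,0],"dr":[0,0,0],"claw":0}
    - {"travel":[0,0,0],"dr":[0,0,0],"claw":0}

```text
time: 31.15
position: [0.6465, 0.1168, 0.0535]
ee_rot: [-0.0, -0.057, 0.998, -0.0]
wrist_force: [-1.7, -5.7, 3.2]
opening: 0.0161
grip_force: 49.6
```

play_rows:
  moves:
    - {"travel":[-0.02,-0.008,0],"dr":[0,0,0],"claw":0}
    - {"travel":[-0.02,0,0],"dr":[0,0,0],"claw":0}
    - {"travel":[0,0,0],"dr":[0,0,0],"claw":0}
    - {"travel":[0,0,0],"dr":[0,0,0],"claw":0}

```text
time: 31.55
position: [0.6488, 0.1168, 0.0533]
ee_rot: [-0.002, -0.058, 0.998, 0.0]
wrist_force: [-10.4, -3.4, 6.3]
opening: 0.0158
grip_force: 50.0
```

play_rows:
  moves:
    - {"travel":[-0.02,0,0],"dr":[0,0,0],"claw":0}
    - {"travel":[-0.01,0,0],"dr":[0,0,0],"claw":0}
    - {"travel":[0,0,0],"dr":[0,0,0],"claw":0}
    - {"travel":[0,0,0],"dr":[0,0,0],"claw":0}

```text
time: 31.95
position: [0.6488, 0.1168, 0.0531]
ee_rot: [-0.005, -0.058, 0.998, -0.0]
wrist_force: [-20.6, -5.0, 14.9]
opening: 0.0163
grip_force: 50.9
```

play_rows:
  moves:
    - {"travel":[0.035,0,0],"dr":[0,0,0],"claw":0}
    - {"travel":[0,0,0],"dr":[0,0,0],"claw":0}
    - {"travel":[0,0,0],"dr":[0,0,0],"claw":0.36}
    - {"travel":[0,0,0],"dr":[0,0,0],"claw":0.36}
    - {"travel":[0,0,0],"dr":[0,0,0],"claw":0.36}
    - {"travel":[0,0,-0.2],"dr":[0,0,0],"claw":0.36}
    - {"travel":[0,0,-0.5],"dr":[0,0,0],"claw":0.36}
    - {"travel":[0,0,-0.5],"dr":[0,0,0],"claw":1}
    - {"travel":[0,0,-0.3],"dr":[0,0,0],"claw":1}
    - {"travel":[0,0,0],"dr":[0,0,0],"claw":1}
    - {"travel":[0,0,0],"dr":[0,0,0],"claw":1}
    - {"travel":[0,0,0],"dr":[0,0,0],"claw":1}

```text
time: 33.15
position: [0.6498, 0.1169, 0.2021]
ee_rot: [-0.001, -0.058, 0.998, -0.0]
wrist_force: [0.6, -1.1, -0.2]
opening: 0.0854
grip_force: 0.0
```

```bash
python3 - <<'E'
from h import *
st();d=cam("wrist");save(d,"pics/w13")
g=cv2.cvtColor(d["pixels"],cv2.COLOR_RGB2GRAY);f=lambda P:int(g[tuple(np.clip(np.round(pj(d,P))[::-1].astype(int),0,[479,639]))])
print("along, z=64", [(x,f(w((x,42,64)))) for x in range(-46,64,4)])
print("across x=-20",[f(w((-20,y,60))) for y in range(22,63,2)])
print("across x=40",[f(w((40,y,60))) for y in range(22,63,2)])
c=(.4406-.0002+.002,-.130+.0017)
go([*c,.105],185)
E
```

```text
t33.1 pos [0.6498 0.1169 0.2021] yaw -173.4 xdip -0.1 F [ 0.6 -1.1 -0.2] T [-0.01  0.02  0.01] op 0.0854 g 0.0 blk [ 12.8  41.2 202.1]
along, z=64 [(-46, 85), (-42, 84), (-38, 58), (-34, 105), (-30, 105), (-26, 106), (-22, 42), (-18, 103), (-14, 104), (-10, 106), (-6, 102), (-2, 105), (2, 104), (6, 102), (10, 103), (14, 102), (18, 99), (22, 104), (26, 100), (30, 102), (34, 104), (38, 58), (42, 103), (46, 100), (50, 99), (54, 71), (58, 53), (62, 57)]
across x=-20 [69, 65, 67, 62, 71, 59, 40, 40, 42, 43, 38, 39, 40, 49, 62, 78, 65, 70, 67, 67, 68]
across x=40 [39, 34, 40, 36, 36, 44, 52, 37, 33, 40, 32, 38, 40, 49, 74, 68, 37, 40, 37, 52, 103]
t33.2 pos [0.6497 0.1169 0.2019] yaw -173.4 xdip -0.1 F [-0.2 -0.  -0.1] T [0.01 0.   0.01] op 0.0851 g 0.0 blk [ 12.6  41.2 201.9]
turn tot [-0.     -0.0016  0.0179] = 1 x [-0.     -0.0016  0.0179] ; then travel(new frame) tot [ 2.278 -2.262  0.969] or first(old frame) [ 2.338 -2.197  0.975]
```

play_rows:
  moves:
    - {"travel":[0,0,0],"dr":[0,0,0.018],"claw":1}
    - {"travel":[0.38,-0.377,0],"dr":[0,0,0],"claw":1}
    - {"travel":[0.38,-0.377,0],"dr":[0,0,0],"claw":1}
    - {"travel":[0.38,-0.377,0],"dr":[0,0,0],"claw":1}
    - {"travel":[0.38,-0.377,0],"dr":[0,0,0],"claw":1}
    - {"travel":[0.38,-0.377,0],"dr":[0,0,0],"claw":1}
    - {"travel":[0.378,-0.377,0],"dr":[0,0,0],"claw":1}
    - {"travel":[0,0,0],"dr":[0,0,0],"claw":1}
    - {"travel":[0,0,0],"dr":[0,0,0],"claw":1}
    - {"travel":[0,0,0],"dr":[0,0,0],"claw":1}

```text
time: 34.2
position: [0.457, -0.1119, 0.2033]
ee_rot: [-0.0, -0.043, 0.999, 0.0]
wrist_force: [0.2, -0.1, -0.5]
opening: 0.0853
grip_force: 0.0
```

```bash
python3 - <<'E'
from h import *
st();d=cam("wrist");save(d,"pics/w14");g=cv2.cvtColor(d["pixels"],cv2.COLOR_RGB2GRAY)
f=lambda P:int(g[tuple(np.clip(np.round(pj(d,P))[::-1].astype(int),0,[479,639]))])
c=np.array((.4424,-.1283));y=5
u=np.array([np.cos(np.radians(y)),np.sin(np.radians(y))]);nn=np.array([-u[1],u[0]])
for off in(-.02,0,.02): print(off,[f([*(c+off*u+t*nn),.009]) for t in np.arange(-.02,.0201,.002)])
print("ax",[f([*(c+t*u),.015]) for t in np.arange(-.06,.0601,.004)])
go([*c,.007],185)
E
```

```text
t34.2 pos [ 0.457  -0.1119  0.2033] yaw -175.0 xdip 0.0 F [ 0.2 -0.1 -0.5] T [-0.02  0.02  0.04] op 0.0853 g 0.0 blk [-205.1 -163.8  203.3]
-0.02 [129, 130, 104, 85, 85, 75, 71, 90, 106, 109, 108, 106, 103, 103, 116, 127, 130, 131, 127, 128, 128]
0 [125, 127, 122, 86, 83, 81, 74, 77, 98, 107, 106, 105, 103, 103, 107, 123, 127, 126, 129, 127, 130]
0.02 [130, 130, 125, 94, 84, 81, 74, 73, 97, 105, 107, 104, 101, 102, 101, 126, 127, 125, 130, 132, 132]
ax [127, 130, 126, 90, 102, 110, 109, 98, 87, 105, 106, 105, 106, 108, 106, 107, 105, 105, 106, 107, 107, 105, 102, 82, 106, 105, 104, 131, 129, 135, 130]
t34.2 pos [ 0.4572 -0.1116  0.2033] yaw -175.0 xdip -0.0 F [0.2 0.1 0.1] T [-0.01 -0.02  0.02] op 0.0852 g 0.0 blk [-204.9 -163.5  203.3]
turn tot [ 0.0003 -0.0001  0.0001] = 1 x [ 0.0003 -0.0001  0.0001] ; then travel(new frame) tot [ 0.162 -0.154  1.963] or first(old frame) [ 0.162 -0.155  1.963]
```

play_rows:
  moves:
    - {"travel":[0.162,-0.155,0.4],"dr":[0,0,0],"claw":1}
    - {"travel":[0,0,0.45],"dr":[0,0,0],"claw":1}
    - {"travel":[0,0,0.45],"dr":[0,0,0],"claw":0.7}
    - {"travel":[0,0,0.35],"dr":[0,0,0],"claw":0.6}
    - {"travel":[0,0,0.2],"dr":[0,0,0],"claw":0.5}
    - {"travel":[0,0,0.113],"dr":[0,0,0],"claw":0.5}
    - {"travel":[0,0,0],"dr":[0,0,0],"claw":0.5}
    - {"travel":[0,0,0],"dr":[0,0,0],"claw":0}
    - {"travel":[0,0,0],"dr":[0,0,0],"claw":0}
    - {"travel":[0,0,0],"dr":[0,0,0],"claw":0}
    - {"travel":[0,0,0],"dr":[0,0,0],"claw":0}
    - {"travel":[0,0,0],"dr":[0,0,0],"claw":0}
  grip_force: 50

```text
time: 35.45
position: [0.4425, -0.129, 0.0079]
ee_rot: [0.001, -0.044, 0.999, 0.0]
wrist_force: [-0.1, 2.2, 6.0]
opening: 0.0162
grip_force: 49.4
```

play_rows:
  moves:
    - {"travel":[0,0,-0.2],"dr":[0,0,0],"claw":0}
    - {"travel":[0,0,-0.4],"dr":[0,0,0],"claw":0}
    - {"travel":[0,0,-0.4],"dr":[0,0,0],"claw":0}
    - {"travel":[0,0,-0.2],"dr":[0,0,0],"claw":0}
    - {"travel":[0,0,0],"dr":[0,0,0],"claw":0}
    - {"travel":[0,0,0],"dr":[0,0,0],"claw":0}
    - {"travel":[0,0,0],"dr":[0,0,0],"claw":0}

```text
time: 36.15
position: [0.4409, -0.1288, 0.1261]
ee_rot: [-0.001, -0.043, 0.999, 0.0]
wrist_force: [-0.5, 0.1, -0.7]
opening: 0.0156
grip_force: 48.9
```

```bash
python3 - <<'E'
from h import *
go(w((-15,-42.5,76)),186.6)
E
```

```text
t36.1 pos [ 0.4409 -0.1288  0.1261] yaw -175.0 xdip -0.1 F [-0.5  0.1 -0.7] T [0.05 0.02 0.01] op 0.0156 g 48.9 blk [-223.1 -178.8  126.1]
turn tot [ 0.0005 -0.0013 -0.0181] = 1 x [ 0.0005 -0.0013 -0.0181] ; then travel(new frame) tot [-2.081  1.363  0.501] or first(old frame) [-2.042  1.421  0.498]
```

play_rows:
  moves:
    - {"travel":[0,0,0],"dr":[0,0,-0.018],"claw":0}
    - {"travel":[-0.347,0.227,0],"dr":[0,0,0],"claw":0}
    - {"travel":[-0.347,0.227,0],"dr":[0,0,0],"claw":0}
    - {"travel":[-0.347,0.227,0],"dr":[0,0,0],"claw":0}
    - {"travel":[-0.347,0.227,0],"dr":[0,0,0],"claw":0}
    - {"travel":[-0.347,0.227,0],"dr":[0,0,0],"claw":0}
    - {"travel":[-0.347,0.227,0],"dr":[0,0,0],"claw":0}
    - {"travel":[0,0,0.2],"dr":[0,0,0],"claw":0}
    - {"travel":[0,0,0.2],"dr":[0,0,0],"claw":0}
    - {"travel":[0,0,0.1],"dr":[0,0,0],"claw":0}
    - {"travel":[0,0,0],"dr":[0,0,0],"claw":0}
    - {"travel":[0,0,0],"dr":[0,0,0],"claw":0}
    - {"travel":[0,0,0],"dr":[0,0,0],"claw":0}

```text
time: 37.45
position: [0.6334, 0.03, 0.0783]
ee_rot: [0.001, -0.057, 0.998, 0.0]
wrist_force: [-0.3, 0.5, -0.7]
opening: 0.016
grip_force: 48.9
```

```bash
python3 - <<'E'
from h import *
go(w((-15,-42.7,56)),186.6)
E
```

```text
t37.5 pos [0.6334 0.03   0.0783] yaw -173.4 xdip 0.1 F [-0.3  0.5 -0.7] T [-0.   -0.04  0.02] op 0.0160 g 48.9 blk [-13.5 -43.2  78.3]
turn tot [ 0.      0.0009 -0.0001] = 1 x [ 0.      0.0009 -0.0001] ; then travel(new frame) tot [0.015 0.005 0.223] or first(old frame) [0.015 0.005 0.223]
```

play_rows:
  moves:
    - {"travel":[0,0.005,0.12],"dr":[0,0,0],"claw":0}
    - {"travel":[0,0,0.09],"dr":[0,0,0],"claw":0}
    - {"travel":[0,0,0.025],"dr":[0,0,0],"claw":0}
    - {"travel":[0,0,0],"dr":[0,0,0],"claw":0}
    - {"travel":[0,0,0],"dr":[0,0,0],"claw":0}
    - {"travel":[0,0,0],"dr":[0,0,0],"claw":0}

```text
time: 38.05
position: [0.6329, 0.0303, 0.0542]
ee_rot: [0.0, -0.057, 0.998, -0.0]
wrist_force: [-2.1, -1.6, 9.0]
opening: 0.0162
grip_force: 49.9
```

play_rows:
  moves:
    - {"travel":[0,0,0.01],"dr":[0,0,0],"claw":0}
    - {"travel":[0,0,0],"dr":[0,0,0],"claw":0}
    - {"travel":[0,0,0],"dr":[0,0,0],"claw":0}
    - {"travel":[0,0,0],"dr":[0,0,0],"claw":0}

```text
time: 38.45
position: [0.6329, 0.0302, 0.0541]
ee_rot: [0.001, -0.057, 0.998, -0.0]
wrist_force: [-5.1, -2.2, 15.0]
opening: 0.016
grip_force: 50.8
```

play_rows:
  moves:
    - {"travel":[0,-0.003,-0.018],"dr":[0,0,0],"claw":0}
    - {"travel":[-0.06,0,0],"dr":[0,0,0],"claw":0}
    - {"travel":[-0.06,0,0],"dr":[0,0,0],"claw":0}
    - {"travel":[-0.06,0,0],"dr":[0,0,0],"claw":0}
    - {"travel":[-0.02,0,0],"dr":[0,0,0],"claw":0}
    - {"travel":[0,0,0],"dr":[0,0,0],"claw":0}
    - {"travel":[0,0,0],"dr":[0,0,0],"claw":0}
    - {"travel":[0,0,0],"dr":[0,0,0],"claw":0}

```text
time: 39.25
position: [0.6528, 0.0324, 0.0542]
ee_rot: [-0.0, -0.057, 0.998, -0.0]
wrist_force: [-2.3, -3.8, 1.4]
opening: 0.0162
grip_force: 49.0
```

play_rows:
  moves:
    - {"travel":[-0.02,0,0],"dr":[0,0,0],"claw":0}
    - {"travel":[-0.02,0,0],"dr":[0,0,0],"claw":0}
    - {"travel":[0,0,0],"dr":[0,0,0],"claw":0}
    - {"travel":[0,0,0],"dr":[0,0,0],"claw":0}

```text
time: 39.65
position: [0.6562, 0.0331, 0.0543]
ee_rot: [-0.001, -0.058, 0.998, -0.0]
wrist_force: [-4.8, -3.0, 3.4]
opening: 0.0159
grip_force: 49.3
```

play_rows:
  moves:
    - {"travel":[-0.02,0,0],"dr":[0,0,0],"claw":0}
    - {"travel":[0,0,0],"dr":[0,0,0],"claw":0}
    - {"travel":[0,0,0],"dr":[0,0,0],"claw":0}

```text
time: 39.95
position: [0.6562, 0.0331, 0.0543]
ee_rot: [-0.002, -0.058, 0.998, -0.0]
wrist_force: [-12.3, -4.4, 8.5]
opening: 0.0157
grip_force: 49.9
```

play_rows:
  moves:
    - {"travel":[0.015,0,0],"dr":[0,0,0],"claw":0}
    - {"travel":[0,0,0],"dr":[0,0,0],"claw":0}
    - {"travel":[0,0,0],"dr":[0,0,0],"claw":0.36}
    - {"travel":[0,0,0],"dr":[0,0,0],"claw":0.36}
    - {"travel":[0,0,0],"dr":[0,0,0],"claw":0.36}
    - {"travel":[0,0,-0.2],"dr":[0,0,0],"claw":0.36}
    - {"travel":[0,0,-0.5],"dr":[0,0,0],"claw":0.36}
    - {"travel":[0,0,-0.5],"dr":[0,0,0],"claw":1}
    - {"travel":[0,0,-0.45],"dr":[0,0,0],"claw":1}
    - {"travel":[0,0,0],"dr":[0,0,0],"claw":1}
    - {"travel":[0,0,0],"dr":[0,0,0],"claw":1}
    - {"travel":[0,0,0],"dr":[0,0,0],"claw":1}

```text
time: 41.15
position: [0.6569, 0.0333, 0.2184]
ee_rot: [-0.001, -0.058, 0.998, 0.0]
wrist_force: [0.1, -0.9, -1.0]
opening: 0.0854
grip_force: 0.0
```

```bash
python3 - <<'E'
from h import *
st();d=cam("wrist");save(d,"pics/w15")
g=cv2.cvtColor(d["pixels"],cv2.COLOR_RGB2GRAY);f=lambda P:int(g[tuple(np.clip(np.round(pj(d,P))[::-1].astype(int),0,[479,639]))])
for Y in(-42,42,0): print("along",Y,[(x,f(w((x,Y,64)))) for x in range(-44,62,3)])
go([.475,-.413,.22],190.9)
E
```

```text
t41.1 pos [0.6569 0.0333 0.2184] yaw -173.4 xdip -0.1 F [ 0.1 -0.9 -1. ] T [-0.06 -0.04 -0.04] op 0.0854 g 0.0 blk [ 10.2 -42.6 218.4]
along -42 [(-44, 86), (-41, 83), (-38, 67), (-35, 103), (-32, 109), (-29, 105), (-26, 104), (-23, 96), (-20, 50), (-17, 106), (-14, 100), (-11, 104), (-8, 102), (-5, 107), (-2, 106), (1, 105), (4, 103), (7, 105), (10, 102), (13, 101), (16, 102), (19, 106), (22, 105), (25, 98), (28, 101), (31, 97), (34, 102), (37, 88), (40, 74), (43, 102), (46, 102), (49, 103), (52, 100), (55, 58), (58, 51), (61, 51)]
along 42 [(-44, 74), (-41, 76), (-38, 63), (-35, 107), (-32, 109), (-29, 111), (-26, 111), (-23, 95), (-20, 58), (-17, 112), (-14, 107), (-11, 107), (-8, 109), (-5, 111), (-2, 108), (1, 107), (4, 108), (7, 108), (10, 104), (13, 107), (16, 107), (19, 107), (22, 108), (25, 105), (28, 107), (31, 104), (34, 107), (37, 87), (40, 78), (43, 103), (46, 104), (49, 102), (52, 102), (55, 55), (58, 54), (61, 52)]
along 0 [(-44, 97), (-41, 90), (-38, 97), (-35, 83), (-32, 72), (-29, 74), (-26, 105), (-23, 102), (-20, 104), (-17, 81), (-14, 77), (-11, 72), (-8, 103), (-5, 85), (-2, 96), (1, 86), (4, 80), (7, 85), (10, 103), (13, 86), (16, 99), (19, 87), (22, 84), (25, 74), (28, 103), (31, 95), (34, 84), (37, 87), (40, 84), (43, 72), (46, 54), (49, 31), (52, 43), (55, 51), (58, 49), (61, 52)]
t41.2 pos [0.6567 0.0333 0.218 ] yaw -173.4 xdip -0.1 F [ 0.3  0.  -0.5] T [ 0.03 -0.03 -0.01] op 0.0857 g 0.0 blk [  9.9 -42.6 218. ]
turn tot [ 0.0003 -0.0015 -0.0477] = 1 x [ 0.0003 -0.0015 -0.0477] ; then travel(new frame) tot [ 2.628 -4.039 -0.02 ] or first(old frame) [ 2.318 -4.224 -0.016]
```

play_rows:
  moves:
    - {"travel":[0,0,0],"dr":[0,0,-0.0477],"claw":1}
    - {"travel":[0.263,-0.404,0],"dr":[0,0,0],"claw":1}
    - {"travel":[0.263,-0.404,0],"dr":[0,0,0],"claw":1}
    - {"travel":[0.263,-0.404,0],"dr":[0,0,0],"claw":1}
    - {"travel":[0.263,-0.404,0],"dr":[0,0,0],"claw":1}
    - {"travel":[0.263,-0.404,0],"dr":[0,0,0],"claw":1}
    - {"travel":[0.263,-0.404,0],"dr":[0,0,0],"claw":1}
    - {"travel":[0.263,-0.404,0],"dr":[0,0,0],"claw":1}
    - {"travel":[0.263,-0.404,0],"dr":[0,0,0],"claw":1}
    - {"travel":[0.263,-0.404,0],"dr":[0,0,0],"claw":1}
    - {"travel":[0.263,-0.404,0],"dr":[0,0,0],"claw":1}
    - {"travel":[0,0,0],"dr":[0,0,0],"claw":1}
    - {"travel":[0,0,0],"dr":[0,0,0],"claw":1}
    - {"travel":[0,0,0],"dr":[0,0,0],"claw":1}

```text
time: 42.6
position: [0.4753, -0.4123, 0.2186]
ee_rot: [-0.001, -0.095, 0.995, 0.001]
wrist_force: [0.1, 0.5, -0.5]
opening: 0.0855
grip_force: 0.0
```

```bash
python3 - <<'E'
from h import *
st();d=cam("wrist");save(d,"pics/w16");im=d["pixels"].astype(int)
# brown handle: R-B large; white head
h=((im[:,:,0]-im[:,:,2])>35).astype(np.uint8);n,l,s,c=cv2.connectedComponentsWithStats(h)
for i in np.argsort(-s[1:,4])[:3]+1:
    r=cv2.minAreaRect(np.argwhere(l==i)[:,::-1].astype(np.float32));print("brown",s[i].tolist(),r)
    print(np.array([bp(d,*p,.041) for p in cv2.boxPoints(r)]).round(4).tolist())
print("pred handle end/joint",pj(d,(.4119,-.4251,.041)),pj(d,(.5144,-.4053,.041)))
E
```

```text
t42.6 pos [ 0.4753 -0.4123  0.2186] yaw -169.1 xdip -0.1 F [ 0.1  0.5 -0.5] T [-0.02  0.03  0.01] op 0.0855 g 0.0 blk [-221.5 -464.3  218.6]
brown [321, 110, 33, 132, 2367] ((336.5230712890625, 175.31539916992188), (18.729244232177734, 130.98068237304688), 7.125016689300537)
[[0.501, -0.4048, 0.041], [0.3944, -0.4126, 0.041], [0.3933, -0.398, 0.041], [0.5001, -0.3887, 0.041]]
brown [347, 362, 31, 34, 646] ((362.5000305175781, 379.0000305175781), (27.577163696289062, 26.16295051574707), 45.0)
[[0.6356, -0.3547, 0.041], [0.6119, -0.3417, 0.041], [0.6298, -0.3183, 0.041], [0.6542, -0.3311, 0.041]]
pred handle end/joint [315.3 129. ] [315.6 253.4]
```

The mallet has been knocked aside: its handle now runs (.394,-.405)→(.501,-.397), yaw about 4.5°. I'll regrasp there.

```bash
python3 - <<'E'
from h import *
go([.4637,-.3997,.014],184.5)
d=load("pics/w16");im=cv2.imread("pics/w16.png")
for P in [(.5235,-.395,.063),(.51,-.395,.063),(.5235,-.41,.063),(.54,-.395,.063),(.5235,-.38,.063),(.5235,-.425,.063),(.5235,-.365,.063)]:
    q=pj(d,P);print(P,q,im[int(q[1]),int(q[0])])
E
```

```text
t42.6 pos [ 0.4756 -0.412   0.2189] yaw -169.0 xdip -0.0 F [-0.2  0.2 -0.2] T [-0.04 -0.03  0.01] op 0.0853 g 0.0 blk [-221.2 -464.1  218.9]
turn tot [ 0.0008 -0.0004  0.0718] = 1 x [ 0.0008 -0.0004  0.0718] ; then travel(new frame) tot [0.109 0.132 2.049] or first(old frame) [0.092 0.141 2.049]
(0.5235, -0.395, 0.063) [325.8 275. ] [169 171 165]
(0.51, -0.395, 0.063) [329.  259.9] [167 170 165]
(0.5235, -0.41, 0.063) [307.9 271.8] [165 167 161]
(0.54, -0.395, 0.063) [321.9 292.9] [163 165 160]
(0.5235, -0.38, 0.063) [343.6 278.1] [169 171 167]
(0.5235, -0.425, 0.063) [289.9 268.6] [50 50 48]
(0.5235, -0.365, 0.063) [361.3 281.3] [48 48 47]
```

Head confirmed standing where predicted.

play_rows:
  moves:
    - {"travel":[0,0,0],"dr":[0,0,0.0718],"claw":1}
    - {"travel":[0.109,0.132,0.3],"dr":[0,0,0],"claw":1}
    - {"travel":[0,0,0.45],"dr":[0,0,0],"claw":1}
    - {"travel":[0,0,0.45],"dr":[0,0,0],"claw":0.8}
    - {"travel":[0,0,0.45],"dr":[0,0,0],"claw":0.6}
    - {"travel":[0,0,0.25],"dr":[0,0,0],"claw":0.6}
    - {"travel":[0,0,0.15],"dr":[0,0,0],"claw":0.6}
    - {"travel":[0,0,0],"dr":[0,0,0],"claw":0.6}
    - {"travel":[0,0,0],"dr":[0,0,0],"claw":0}
    - {"travel":[0,0,0],"dr":[0,0,0],"claw":0}
    - {"travel":[0,0,0],"dr":[0,0,0],"claw":0}
    - {"travel":[0,0,0],"dr":[0,0,0],"claw":0}
    - {"travel":[0,0,0],"dr":[0,0,0],"claw":0}
  grip_force: 110

```text
time: 43.95
position: [0.4642, -0.4011, 0.0158]
ee_rot: [0.001, -0.039, 0.999, -0.0]
wrist_force: [0.2, 2.6, 7.8]
opening: 0.014
grip_force: 107.4
```

play_rows:
  moves:
    - {"travel":[0,0,-0.2],"dr":[0,0,0],"claw":0}
    - {"travel":[0,0,-0.45],"dr":[0,0,0],"claw":0}
    - {"travel":[0,0,-0.45],"dr":[0,0,0],"claw":0}
    - {"travel":[0,0,-0.3],"dr":[0,0,0],"claw":0}
    - {"travel":[0,0,0],"dr":[0,0,0],"claw":0}
    - {"travel":[0,0,0],"dr":[0,0,0],"claw":0}
    - {"travel":[0,0,0],"dr":[0,0,0],"claw":0}

```text
time: 44.65
position: [0.4626, -0.4003, 0.1529]
ee_rot: [-0.001, -0.039, 0.999, 0.001]
wrist_force: [-0.2, 0.3, -2.9]
opening: 0.014
grip_force: 108.0
```

```bash
python3 - <<'E'
from h import *
go(w((-60,130,135)),186.6)
go(w((-60,60,135)),186.6)
E
```

```text
t44.6 pos [ 0.4626 -0.4003  0.1529] yaw -175.6 xdip -0.1 F [-0.2  0.3 -2.9] T [0.01 0.19 0.04] op 0.0140 g 108.0 blk [-232.8 -450.9  152.9]
turn tot [ 0.0012 -0.0013 -0.0242] = 1 x [ 0.0012 -0.0013 -0.0242] ; then travel(new frame) tot [-1.726  5.809  0.179] or first(old frame) [-1.505  5.87   0.187]
t44.6 pos [ 0.4626 -0.4003  0.1529] yaw -175.6 xdip -0.1 F [-0.2  0.3 -2.9] T [0.01 0.19 0.04] op 0.0140 g 108.0 blk [-232.8 -450.9  152.9]
turn tot [ 0.0012 -0.0013 -0.0242] = 1 x [ 0.0012 -0.0013 -0.0242] ; then travel(new frame) tot [-1.726  5.109  0.179] or first(old frame) [-1.532  5.171  0.185]
```

play_rows:
  moves:
    - {"travel":[0,0,0],"dr":[0,0,-0.0242],"claw":0}
    - {"travel":[-0.1328,0.4468,0],"dr":[0,0,0],"claw":0}
    - {"travel":[-0.1328,0.4468,0],"dr":[0,0,0],"claw":0}
    - {"travel":[-0.1328,0.4468,0],"dr":[0,0,0],"claw":0}
    - {"travel":[-0.1328,0.4468,0],"dr":[0,0,0],"claw":0}
    - {"travel":[-0.1328,0.4468,0],"dr":[0,0,0],"claw":0}
    - {"travel":[-0.1328,0.4468,0],"dr":[0,0,0],"claw":0}
    - {"travel":[-0.1328,0.4468,0],"dr":[0,0,0],"claw":0}
    - {"travel":[-0.1328,0.4468,0],"dr":[0,0,0],"claw":0}
    - {"travel":[-0.1328,0.4468,0],"dr":[0,0,0],"claw":0}
    - {"travel":[-0.1328,0.4468,0],"dr":[0,0,0],"claw":0}
    - {"travel":[-0.1328,0.4468,0],"dr":[0,0,0],"claw":0}
    - {"travel":[-0.1328,0.4468,0],"dr":[0,0,0],"claw":0}
    - {"travel":[-0.1328,0.4468,0],"dr":[0,0,0],"claw":0}
    - {"travel":[0,0,0],"dr":[0,0,0],"claw":0}
    - {"travel":[0,0,0],"dr":[0,0,0],"claw":0}
    - {"travel":[0,0,0],"dr":[0,0,0],"claw":0}

```text
time: 46.35
position: [0.5672, 0.1951, 0.1533]
ee_rot: [-0.001, -0.057, 0.998, -0.0]
wrist_force: [-0.5, -0.5, -2.7]
opening: 0.0142
grip_force: 108.6
```

```bash
python3 - <<'E'
from h import *
go(w((-60,130,110)),186.6)
s=cam("scene");save(s,"pics/sc17");e=cam("side");save(e,"pics/s17")
p=read_state()["position"];R=curR()
C=p+R@np.array([-.06,0,-.0175]);print("pred head centre",inb(C),pj(s,C),pj(e,C))
for n in("sc","s"):
    im=cv2.imread(f"pics/{n}17.png");c=pj(s if n=="sc" else e,C).astype(int)
    x,y=c-30;g=im[y:y+60,x:x+60].min(2);b=(g>135).astype(np.uint8);k,l,st_,cc=cv2.connectedComponentsWithStats(b)
    for i in np.argsort(-st_[1:,4])[:3]+1: print(n,st_[i][:4]+[x,y,0,0],st_[i][4],cc[i]+[x,y])
E
```

```text
t46.4 pos [0.5672 0.1951 0.1533] yaw -173.4 xdip -0.1 F [-0.5 -0.5 -2.7] T [-0.03  0.14  0.06] op 0.0142 g 108.6 blk [-60.3 128.4 153.3]
turn tot [-0.0005 -0.0016 -0.0001] = 1 x [-0.0005 -0.0016 -0.0001] ; then travel(new frame) tot [-0.003  0.016  0.433] or first(old frame) [-0.004  0.016  0.433]
pred head centre [  0.2 127.8 171.5] [424.5 213.7] [226.7 236. ]
sc [394 191  60  52] 1004 [414.97211155 225.29681275]
sc [416 199  21  16] 186 [426.43010753 206.33870968]
sc [438 187  16  18] 150 [445.64       195.88666667]
s [196 206  39  60] 1858 [211.20559742 236.78579117]
s [237 253   5   4] 12 [239.08333333 254.75      ]
s [252 255   3   2] 3 [253.         255.66666667]
```

play_rows:
  moves:
    - {"travel":[0,0.016,0.2],"dr":[0,0,0],"claw":0}
    - {"travel":[0,0,0.2],"dr":[0,0,0],"claw":0}
    - {"travel":[0,0,0.04],"dr":[0,0,0],"claw":0}
    - {"travel":[0,0,0],"dr":[0,0,0],"claw":0}
    - {"travel":[0,0,0],"dr":[0,0,0],"claw":0}
    - {"travel":[0,0,0],"dr":[0,0,0],"claw":0}

```text
time: 47.05
position: [0.5686, 0.1975, 0.1117]
ee_rot: [0.001, -0.057, 0.998, 0.0]
wrist_force: [0.0, -0.5, -2.4]
opening: 0.0138
grip_force: 108.3
```

play_rows:
  moves:
    - {"travel":[0,0,0.02],"dr":[0,0,0],"claw":0}
    - {"travel":[0,0,0.02],"dr":[0,0,0],"claw":0}
    - {"travel":[0,0,0],"dr":[0,0,0],"claw":0}
    - {"travel":[0,0,0],"dr":[0,0,0],"claw":0}
    - {"travel":[0,0,0],"dr":[0,0,0],"claw":0}

```text
time: 47.55
position: [0.5679, 0.1976, 0.1066]
ee_rot: [0.0, -0.058, 0.998, 0.0]
wrist_force: [0.5, -0.5, -2.7]
opening: 0.0138
grip_force: 108.4
```

play_rows:
  moves:
    - {"travel":[0,0,0.02],"dr":[0,0,0],"claw":0}
    - {"travel":[0,0,0.02],"dr":[0,0,0],"claw":0}
    - {"travel":[0,0,0.02],"dr":[0,0,0],"claw":0}
    - {"travel":[0,0,0],"dr":[0,0,0],"claw":0}
    - {"travel":[0,0,0],"dr":[0,0,0],"claw":0}

```text
time: 48.05
position: [0.568, 0.1976, 0.1006]
ee_rot: [0.0, -0.058, 0.998, 0.0]
wrist_force: [-0.9, 0.2, -0.9]
opening: 0.0142
grip_force: 108.9
```

play_rows:
  moves:
    - {"travel":[0,0,0.02],"dr":[0,0,0],"claw":0}
    - {"travel":[0,0,0.02],"dr":[0,0,0],"claw":0}
    - {"travel":[0,0,0],"dr":[0,0,0],"claw":0}
    - {"travel":[0,0,0],"dr":[0,0,0],"claw":0}
    - {"travel":[0,0,0],"dr":[0,0,0],"claw":0}

```text
time: 48.55
position: [0.568, 0.1976, 0.0965]
ee_rot: [-0.0, -0.058, 0.998, 0.0]
wrist_force: [-0.9, 0.4, -0.2]
opening: 0.014
grip_force: 108.9
```

play_rows:
  moves:
    - {"travel":[0,0,0.02],"dr":[0,0,0],"claw":0}
    - {"travel":[0,0,0.02],"dr":[0,0,0],"claw":0}
    - {"travel":[0,0,0],"dr":[0,0,0],"claw":0}
    - {"travel":[0,0,0],"dr":[0,0,0],"claw":0}
    - {"travel":[0,0,0],"dr":[0,0,0],"claw":0}

```text
time: 49.05
position: [0.5678, 0.1976, 0.0929]
ee_rot: [0.0, -0.058, 0.998, 0.0]
wrist_force: [-3.4, -0.0, 6.1]
opening: 0.014
grip_force: 109.9
```

play_rows:
  moves:
    - {"travel":[0,0,0.02],"dr":[0,0,0],"claw":0}
    - {"travel":[0,0,0],"dr":[0,0,0],"claw":0}
    - {"travel":[0,0,0],"dr":[0,0,0],"claw":0}
    - {"travel":[0,0,0],"dr":[0,0,0],"claw":0}

```text
time: 49.45
position: [0.5676, 0.1976, 0.0916]
ee_rot: [0.0, -0.058, 0.998, 0.0]
wrist_force: [-6.6, -0.3, 11.8]
opening: 0.0138
grip_force: 110.8
```

play_rows:
  moves:
    - {"travel":[0,0,0.02],"dr":[0,0,0],"claw":0}
    - {"travel":[0,0,0],"dr":[0,0,0],"claw":0}
    - {"travel":[0,0,0],"dr":[0,0,0],"claw":0}
    - {"travel":[0,0,0],"dr":[0,0,0],"claw":0}

```text
time: 49.85
position: [0.5675, 0.1976, 0.0904]
ee_rot: [0.0, -0.058, 0.998, 0.0]
wrist_force: [-9.2, -0.4, 19.6]
opening: 0.0143
grip_force: 111.7
```

play_rows:
  moves:
    - {"travel":[0,0,0.02],"dr":[0,0,0],"claw":0}
    - {"travel":[0,0,0],"dr":[0,0,0],"claw":0}
    - {"travel":[0,0,0],"dr":[0,0,0],"claw":0}
    - {"travel":[0,0,0],"dr":[0,0,0],"claw":0}

```text
time: 50.25
position: [0.5673, 0.1976, 0.089]
ee_rot: [0.001, -0.058, 0.998, 0.0]
wrist_force: [-12.9, -1.7, 24.8]
opening: 0.0137
grip_force: 112.6
```

play_rows:
  moves:
    - {"travel":[0,0,-0.1],"dr":[0,0,0],"claw":0}
    - {"travel":[0,0,-0.4],"dr":[0,0,0],"claw":0}
    - {"travel":[0.4,0,-0.15],"dr":[0,0,0],"claw":0}
    - {"travel":[0.45,0,0],"dr":[0,0,0],"claw":0}
    - {"travel":[0.45,0,0],"dr":[0,0,0],"claw":0}
    - {"travel":[0,0,0],"dr":[0,0,0],"claw":0}
    - {"travel":[0,0,0],"dr":[0,0,0],"claw":0}
    - {"travel":[0,0,0],"dr":[0,0,0],"claw":0}

```text
time: 51.05
position: [0.4399, 0.1829, 0.1517]
ee_rot: [0.001, -0.058, 0.998, 0.0]
wrist_force: [-0.5, -0.0, -2.9]
opening: 0.0142
grip_force: 108.4
```

```bash
python3 - <<'E'
from h import *
st();s=cam("scene");save(s,"pics/sc18");e=cam("side");save(e,"pics/s18")
for nm in("pin93","pin81"):
    b=(0,130,93 if nm=="pin93" else 81);print(nm,pj(s,w(b)),pj(e,w(b)))
ims=[crop(f"pics/{a}",x,y,x+80,y+60,5,None) for a,x,y in(("scene",385,205),("sc18",385,205),("side",190,235),("s18",190,235))]
m=np.vstack([np.hstack(ims[:2]),np.hstack(ims[2:])]);cv2.imwrite("pics/m18.png",m);print(m.shape)
E
```

```text
t51.0 pos [0.4399 0.1829 0.1517] yaw -173.4 xdip 0.1 F [-0.5 -0.  -2.9] T [-0.08  0.12 -0.05] op 0.0142 g 108.4 blk [-188.2  131.   151.7]
pin93 [420.  232.4] [229.9 263.1]
pin81 [419.2 235.2] [230.4 267. ]
(600, 800, 3)
```

View pics/m18.png

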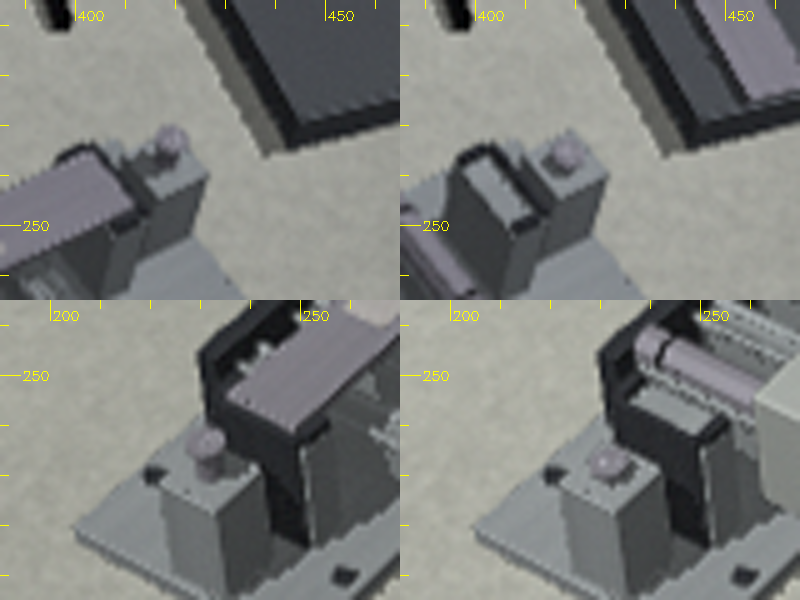

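Probe 1 is in its rail and the pin is down: in the side view its head moved from v≈263 to 267, about 12 mm. Now returning the mallet.

```bash
python3 - <<'E'
from h import *
go([.474,-.400,.0175],184.5)
E
```

```text
t51.1 pos [0.4399 0.1828 0.1514] yaw -173.4 xdip 0.0 F [-0.4  0.2 -2.9] T [0.01 0.16 0.03] op 0.0139 g 108.4 blk [-188.1  130.9  151.4]
turn tot [0.     0.0002 0.0232] = 1 x [0.     0.0002 0.0232] ; then travel(new frame) tot [ 0.118 -5.837  1.339] or first(old frame) [ 0.331 -5.829  1.339]
```

play_rows:
  moves:
    - {"travel":[0,0,0],"dr":[0,0,0.0232],"claw":0}
    - {"travel":[0.009,-0.449,0],"dr":[0,0,0],"claw":0}
    - {"travel":[0.009,-0.449,0],"dr":[0,0,0],"claw":0}
    - {"travel":[0.009,-0.449,0],"dr":[0,0,0],"claw":0}
    - {"travel":[0.009,-0.449,0],"dr":[0,0,0],"claw":0}
    - {"travel":[0.009,-0.449,0],"dr":[0,0,0],"claw":0}
    - {"travel":[0.009,-0.449,0],"dr":[0,0,0],"claw":0}
    - {"travel":[0.009,-0.449,0],"dr":[0,0,0],"claw":0}
    - {"travel":[0.009,-0.449,0],"dr":[0,0,0],"claw":0}
    - {"travel":[0.009,-0.449,0],"dr":[0,0,0],"claw":0}
    - {"travel":[0.009,-0.449,0],"dr":[0,0,0],"claw":0}
    - {"travel":[0.009,-0.449,0],"dr":[0,0,0],"claw":0}
    - {"travel":[0.009,-0.449,0],"dr":[0,0,0],"claw":0}
    - {"travel":[0.009,-0.449,0],"dr":[0,0,0],"claw":0}
    - {"travel":[0,0,0],"dr":[0,0,0],"claw":0}
    - {"travel":[0,0,0],"dr":[0,0,0],"claw":0}
    - {"travel":[0,0,0],"dr":[0,0,0],"claw":0}

```text
time: 52.85
position: [0.473, -0.3998, 0.1508]
ee_rot: [-0.001, -0.039, 0.999, 0.001]
wrist_force: [0.2, 0.4, -3.5]
opening: 0.0142
grip_force: 108.8
```

play_rows:
  moves:
    - {"travel":[0,0,0.45],"dr":[0,0,0],"claw":0}
    - {"travel":[0,0,0.45],"dr":[0,0,0],"claw":0}
    - {"travel":[0,0,0.25],"dr":[0,0,0],"claw":0}
    - {"travel":[0,0,0.1],"dr":[0,0,0],"claw":0}
    - {"travel":[0,0,0.05],"dr":[0,0,0],"claw":0}
    - {"travel":[0,0,0.035],"dr":[0,0,0],"claw":0}
    - {"travel":[0,0,0],"dr":[0,0,0],"claw":0}
    - {"travel":[0,0,0],"dr":[0,0,0],"claw":0}
    - {"travel":[0,0,0],"dr":[0,0,0],"claw":0}

```text
time: 53.75
position: [0.4736, -0.4006, 0.019]
ee_rot: [0.001, -0.039, 0.999, -0.0]
wrist_force: [0.3, 0.1, -3.2]
opening: 0.0141
grip_force: 108.7
```

play_rows:
  moves:
    - {"travel":[0,0,0.02],"dr":[0,0,0],"claw":0}
    - {"travel":[0,0,0],"dr":[0,0,0],"claw":0}
    - {"travel":[0,0,0],"dr":[0,0,0],"claw":0}
    - {"travel":[0,0,0],"dr":[0,0,0],"claw":0}

```text
time: 54.15
position: [0.4734, -0.4005, 0.0163]
ee_rot: [0.0, -0.039, 0.999, -0.0]
wrist_force: [-0.3, -1.0, -1.0]
opening: 0.0138
grip_force: 109.3
```

play_rows:
  moves:
    - {"travel":[0,0,0],"dr":[0,0,0],"claw":0.3}
    - {"travel":[0,0,0],"dr":[0,0,0],"claw":0.5}
    - {"travel":[0,0,0],"dr":[0,0,0],"claw":0.5}
    - {"travel":[0,0,0],"dr":[0,0,0],"claw":0.5}
    - {"travel":[0,0,-0.3],"dr":[0,0,0],"claw":0.6}
    - {"travel":[0,0,-0.5],"dr":[0,0,0],"claw":0.6}
    - {"travel":[0,0,-0.5],"dr":[0,0,0],"claw":1}
    - {"travel":[0,0,-0.5],"dr":[0,0,0],"claw":1}
    - {"travel":[0.3,0.3,-0.2],"dr":[0,0,0],"claw":1}
    - {"travel":[0.3,0.3,0],"dr":[0,0,0],"claw":1}
    - {"travel":[0,0,0],"dr":[0,0,0],"claw":1}
    - {"travel":[0,0,0],"dr":[0,0,0],"claw":1}
    - {"travel":[0,0,0],"dr":[0,0,0],"claw":1}

```text
time: 55.45
position: [0.4093, -0.3457, 0.2161]
ee_rot: [0.0, -0.039, 0.999, -0.0]
wrist_force: [0.3, 0.1, 0.1]
opening: 0.0852
grip_force: 0.0
```

```bash
python3 - <<'E'
from h import *
st();s=cam("scene");save(s,"pics/sc20");e=cam("side");save(e,"pics/s20");d=cam("wrist");save(d,"pics/w20")
im=d["pixels"].astype(int)
h=((im[:,:,0]-im[:,:,2])>35).astype(np.uint8);n,l,S,c=cv2.connectedComponentsWithStats(h)
i=np.argmax(S[1:,4])+1;r=cv2.minAreaRect(np.argwhere(l==i)[:,::-1].astype(np.float32));print("handle",np.array([bp(d,*p,.041) for p in cv2.boxPoints(r)]).round(3).tolist())
g=cv2.cvtColor(d["pixels"],cv2.COLOR_RGB2GRAY)
f=lambda P:int(g[tuple(np.clip(np.round(pj(d,P))[::-1].astype(int),0,[479,639]))])
a=np.radians(-3.3);u=np.array([np.cos(a),np.sin(a)]);nn=np.array([-u[1],u[0]]);c0=np.array([.465,-.280])
print([pj(d,[*(c0+k*u),.017]).tolist() for k in(-.06,0,.1)])
for off in(-.04,.05,.1): print("bar",off,[f([*(c0+off*u+t*nn),.015]) for t in np.arange(-.03,.031,.004)])
# did any bystander move? compare initial vs final scene/side
for n,m in(("scene","sc20"),("side","s20")):
    A=cv2.GaussianBlur(cv2.imread(f"pics/{n}.png"),(5,5),0).astype(int);B=cv2.GaussianBlur(cv2.imread(f"pics/{m}.png"),(5,5),0).astype(int)
    D=(np.abs(A-B).max(2)>30).astype(np.uint8);k,l,S,C=cv2.connectedComponentsWithStats(D)
    print(n,[S[i].tolist() for i in range(1,k) if S[i][4]>25])
E
```

```text
t55.5 pos [ 0.4093 -0.3457  0.2161] yaw -175.5 xdip 0.0 F [0.3 0.1 0.1] T [0.04 0.   0.05] op 0.0852 g 0.0 blk [-279.4 -390.6  216.1]
handle [[0.403, -0.412, 0.041], [0.401, -0.398, 0.041], [0.507, -0.388, 0.041], [0.51, -0.404, 0.041]]
[[394.3, 204.6], [381.9, 266.7], [363.7, 357.7]]
bar -0.04 [37, 39, 39, 35, 32, 66, 87, 87, 89, 89, 90, 44, 42, 42, 45, 41]
bar 0.05 [29, 29, 40, 37, 29, 42, 129, 122, 127, 124, 85, 37, 29, 37, 34, 30]
bar 0.1 [38, 42, 43, 39, 44, 49, 128, 125, 123, 127, 79, 39, 45, 39, 39, 45]
scene [[0, 0, 116, 40, 3032], [117, 0, 59, 17, 718], [255, 0, 9, 27, 123], [233, 5, 36, 45, 726], [311, 11, 17, 33, 331], [0, 22, 208, 238, 19557], [321, 61, 12, 52, 336], [222, 71, 21, 26, 242], [218, 109, 21, 8, 114], [276, 109, 10, 6, 29], [296, 111, 24, 17, 265], [193, 129, 8, 11, 64], [295, 129, 9, 7, 45], [295, 142, 7, 8, 31], [193, 148, 18, 7, 44], [232, 156, 61, 25, 224], [427, 171, 40, 54, 695], [17, 196, 182, 107, 6294], [120, 201, 20, 12, 142], [304, 211, 25, 26, 312], [265, 225, 22, 28, 311], [392, 238, 13, 16, 115], [216, 242, 25, 59, 328], [360, 246, 29, 21, 294],
[... 547 characters left out ...]
14, 25, 115, 1030], [271, 216, 11, 13, 79], [254, 218, 43, 50, 635], [259, 220, 7, 8, 38], [547, 221, 20, 12, 153], [257, 228, 17, 12, 124], [236, 240, 10, 8, 47], [368, 240, 38, 22, 327], [483, 242, 12, 9, 67], [469, 253, 22, 67, 482], [600, 261, 11, 4, 30], [619, 260, 21, 8, 100], [229, 265, 11, 5, 36], [587, 265, 11, 13, 84], [498, 266, 12, 9, 75], [338, 269, 41, 21, 361], [520, 271, 11, 19, 111], [491, 276, 17, 70, 584], [514, 279, 6, 19, 59], [594, 281, 27, 21, 251], [438, 308, 14, 30, 280], [620, 315, 7, 34, 120], [180, 335, 74, 73, 1679], [435, 342, 34, 48, 806], [486, 347, 27, 16, 137], [579, 353, 40, 22, 535], [502, 362, 20, 17, 102], [586, 379, 36, 20, 457], [465, 381, 11, 11, 95]]
```

```bash
python3 - <<'E'
from h import *
g=cv2.imread("pics/sc20.png",0)
for v in range(100,236,8): print(v,''.join('%4d'%g[v,u] for u in range(20,150,8)))
s=load("pics/sc20")
for u,v in((60,150),(100,150),(120,170)): print(bp(s,u,v,0).round(2))
E
```

```text
100  145 145 147 143 134 120  92 166 171 172 169  29  16  15  35  30  38
108   25 131 154 170 168 173  52  56  58  60 107  26  14  15  16  32  41
116  105 164 162 170 169 169 175 174 169 171 171 169  17  13  14  16  26
124  166 164 164 173 166 141  82  87  85  86  89  79  51  15  12  13  24
132  166 159 160  78  50  41  44  44  41  41  39  63  87  86  56  32  26
140  165 163 168  94  87  84  83  86  84 122 164 168 168 166 166  31  31
148  164 166 166 167 166 159 163 165 167 162 162 161 162 162 157  52  27
156  163 160 161 160 162 164 163 165 170 164 163 164 162 162 164 165  15
164  164 163 166 161 162 164 167 165 164 149  95  93 143 160 164 166  10
172  162 161 160 162 160 159 166 163  93  94  92  96  94  93  95  95  48
180  162 161 165 159 162 164 165 105  96  92  96  95  96  95  96  15  34
188  161 161 163 161 164 160 160 135  96  94  95  95  94  97  96  15  86
196  165 162 164 165 160 167 168  89  93  95  97  96  95  96  95  27  11
204  166 165 163 157 160 165 149  94  95  94  95  92  91 169 176  98  93
212  168 167 164 164 156 164  93  95  92  95  93  93  95 171 169 168 167
220  165 166 160 157 163  90  94  93  92  95  94  93 166 168 117  76  70
228  166 166 165 162 167  92  94  96  93  96  92  94 164 162 171 164 165
[-0.15 -0.65  0.  ]
[-0.1  -0.54  0.  ]
[ 0.01 -0.49  0.  ]
```

No hidden probe there, only bench and shadow. Everything checks out, so I'm handing in.

```bash
python3 -c "
from cell import *
print(finish_job())"
```

```text
the job is handed in; nothing more can be done
None
```

The job is handed in: I levered the keeper out and laid it flat in the tray, set both probes (no third was there) in rails against the stop, drove the pin fully down with the mallet, and put both tools back on the mat.

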